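Put the parrot's foraging cube back together

ROBOT

A 6-joint arm with a two-finger parallel gripper is mounted at the origin on the work surface. World frame = base frame: x ahead of the robot, y to its left, z up, the work surface at z = 0. Lengths are in m, angles in rad, forces in N, time in s.
With the tool pointing down it reaches from about 0.325 to 0.9 m from the base axis. Payload 6.1 kg.
Tool frame: the origin (TCP) lies midway between the tips of the shut fingers; the grasp point (between the pads) lies 19 mm behind it (grip_depth is the distance from the TCP to the grasp point, in m); z points along the fingers, x is the direction in which the jaws open and shut, and the axes are right-handed (so a half turn about z gives the same grasp; the last joint's range is limited). The gripper opens to 87 mm and grips with 3 to 60 N. Pads are 19 mm wide; open, the fingers measure 117 mm over their backs; the gripper's body (75 mm by 190 mm) begins 51 mm behind the grasp point.
Start: joints at [1.182, 0.22, 1.526, -0, 1.395, -0.126], TCP at [0.162, 0.604, 0.223] pointing down, gripper open.
Joint ranges: [-2.98, 2.98], [-0.91, 2.08], [0.09, 2.57], [-1.24, 4.39], [0.2, 2.65], [-2.68, 2.68]. Speed limits (rad/s): [2.57, 2.57, 3.01, 3.14, 3.14, 3.14].

INTERFACE

Orientations are given as a unit quaternion [x, y, z, w].
In Python, from bench import * gives the robot as it stands. The module is installed in compiled form; this text tells all that it offers.
- The arm moves only by the tool step_arm, never from a script. Its argument "steps" is a list of rows, each an object with "offset": the shift along the tool's x, y, z in m, a list of three; "turn": the turn about the tool's z in rad. In form: [{"offset": [dx, dy, dz], "turn": turn}, ...]. A call has 1 to 8 rows; each row shifts and turns the commanded pose from where the row before left it, along the tool's axes as they then stand; what a row does not reach is not made up. A row lasts 1/10 s, in which the tool goes at most 50 mm and 8.59 degrees, less where a joint would pass 70% of its speed; a pose out of reach is approached as far as the arm can. A call with a gripper value outside its range is refused whole. "claw" is the opening, from 0 (shut) to 1 (fully open), set as the call begins (left out, the last holds). The fingers move at their own pace and stop on an object; "grip_force" is the grip in N (left out, the last holds). Time passes only in rows, so rows that do not move let the fingers close. It gives the time, the measured TCP pose, the force and the opening at its end, in the units of the state.
- get_obs(): the state, without advancing time (a new reading comes with each control period).
- capture(name): name is "side" or "top"; returns (picture, depth): 384x512x3 uint8, red, green, blue; 384x512 float32, m along the optical axis (not along the pixel's ray), 0 where there is no reading.
- get_calibration(name): a dict with "mtx" (3x3 intrinsics, pixels), "R" (3x3) and "t" (3): a world point X has camera coordinates R X + t. Camera axes: x right, y down, z forward; pixel columns grow to the right and rows downward; lengths in m; the calibration is good to about 2 mm. A picture is of the moment at which its call begins. get_calibration takes no time and is no camera call.
- sign_off(): hands the job in, once; it reports no verdict.
The state is a dict: "t": time; "joint_pos": joint angles; "qvel": joint speeds; "joint_efforts": joint torques, N m; "tcp_pos": TCP position; "tool_rot": TCP orientation; "contact_force": force on the tool from outside, world axes, zero at the start; "torque": the same for the moment, N m; "gripper_width": finger opening in m.
Only numpy, scipy, OpenCV 4.12 (cv2) and the standard library are available. Lean on these libraries where they do the work, as an engineer would, in place of code of your own. Each camera call takes 0.05 s, during which the arm holds its last target.

TASK

Put the parrot's foraging cube back together after the wash: first clear every toy on the cork mat (red knot, steel bell, green cup, whichever are there) into the yellow tray, then lift the seed pot by its handle off the cube and set it down gently and upright, wholly on the cork mat. Then slide every orange panel from the white drying rack down into the cube's blue slots, one to a slot, each fully home. Never tip the pot and leave the other things on the shelf where they are.

Things in the scene. Friction and masses are not known exactly. Their poses are not given: they have to be found in the camera images.
- pot: Lidded steel seed pot, round, 104 mm across, 82 mm high at the lid, 0.45 kg, with a fixed arched handle over the top. Starts standing on the rims of the cube, bottom 68 mm above the shelf. Origin: centre of its underside, z up; the handle's arch runs along its y axis.
- pot_grip (a point): Centre of the black grip of the pot's handle, 119 mm above the pot's underside. The grip is a bar 16 mm wide (pot x), 50 mm long (pot y), 14 mm high; 37 mm free above the lid.
- mat: Square cork mat, 160 x 160 mm, 4 mm thick, fixed. Origin: centre of its underside, on the shelf; x and y along its edges.
- cube: Foraging cube: fixed, open-topped clear acrylic box, 160 mm (x) by 94 mm (y), 68 mm high, with a small closed door on the -x face (not used). Inside, blue ribs on the two long walls form three upright slots across the box, 50 mm apart along its x. Origin: centre of its underside.
- cube_slot0 (a point): Centre of the bottom of slot 0 of the cube, on the inner floor 5 mm above the shelf. The slot is 8 mm wide (x, between ribs), 84 mm long (y), 63 mm deep, with 4 mm sloped lead-ins at the top; axes as the cube's.
- cube_slot1 (a point): Centre of the bottom of slot 1 of the cube, on the inner floor 5 mm above the shelf. The slot is 8 mm wide (x, between ribs), 84 mm long (y), 63 mm deep, with 4 mm sloped lead-ins at the top; axes as the cube's.
- cube_slot2 (a point): Centre of the bottom of slot 2 of the cube, on the inner floor 5 mm above the shelf. The slot is 8 mm wide (x, between ribs), 84 mm long (y), 63 mm deep, with 4 mm sloped lead-ins at the top; axes as the cube's.
- rack: White drying rack, fixed, 160 mm (x) by 94 mm (y), 45 mm high, floor 5 mm thick, with three 9 mm slots across at x = -50, 0 and +50 mm in its own frame, where the panels stand at the start. Origin: centre of its underside.
- panel1: Orange acrylic panel (two or three are there), 5 mm thick (x), 80 mm wide (y), 80 mm high, with a black grip tab on its top edge: 12 mm thick (x), 30 mm wide (y), 26 mm high, so 106 mm in all, 60 g. Origin: centre of its lower edge, z up. All alike; either face may look forward and any slot will do.
- panel2: Orange acrylic panel (two or three are there), 5 mm thick (x), 80 mm wide (y), 80 mm high, with a black grip tab on its top edge: 12 mm thick (x), 30 mm wide (y), 26 mm high, so 106 mm in all, 60 g. Origin: centre of its lower edge, z up. All alike; either face may look forward and any slot will do.
- panel3: Orange acrylic panel (two or three are there), 5 mm thick (x), 80 mm wide (y), 80 mm high, with a black grip tab on its top edge: 12 mm thick (x), 30 mm wide (y), 26 mm high, so 106 mm in all, 60 g. Origin: centre of its lower edge, z up. All alike; either face may look forward and any slot will do.
- tray: Yellow open tray, fixed, 220 mm (x) by 150 mm (y), 32 mm high, walls and floor 5 mm. Origin: centre of its underside.
- knot: Red wooden knot toy (may be absent): four crossed bars, 50 x 50 mm and 28 mm high, with a central upright post 20 x 20 mm that rises to 64 mm. 60 g. Origin: centre of its underside, z along the post, x and y square to the post's faces.
- bell: Steel bell (may be absent), 50 mm across at the mouth, tapering to a round stem 16 mm across from 40 to 66 mm height. 120 g. Origin: centre of its underside, z along the stem.
- cup: Green ceramic cup without handle (may be absent), about 50 mm across at the rim, 55 mm high. 100 g. Origin: centre of its underside, z up.
- jar: Bystander: amber seed jar, 64 mm across, 100 mm high. Leave alone. Origin: centre of its underside.
- tin: Bystander: blue tin, 74 mm across, 100 mm high. Leave alone. Origin: centre of its underside.
- bead: Bystander: wooden bead, 28 mm across, 22 mm high. Leave alone. Origin: centre of its underside.
Mind the look-alikes: they are no part of the job. What is shaped like the pot but purple or turquoise is not meant.

How it is judged:
On the way, in this order (a step that is already met when the one before it is completed fails the run):
1. every toy lies in the yellow tray (x of knot in the frame of tray between -0.097 and 0.097 m and y of knot in the frame of tray between -0.062 and 0.062 m and z of each of knot, bell, cup in the frame of tray below 0.055 m and linear speed of each of knot, bell, cup below 0.05 m/s and x of bell in the frame of tray between -0.097 and 0.097 m and y of bell in the frame of tray between -0.062 and 0.062 m and x of cup in the frame of tray between -0.097 and 0.097 m and y of cup in the frame of tray between -0.062 and 0.062 m), for 0.2 s.
2. the pot stands upright and released, wholly on the cork mat (x of pot in the frame of mat between -0.031 and 0.031 m and y of pot in the frame of mat between -0.031 and 0.031 m and z of pot in the frame of mat below 0.009 m and angle between pot's own z axis and vertical below 0.1 rad and linear speed of pot below 0.05 m/s and contact force between pot and the fingers below 0.1 N), for 0.2 s.
3. every panel is fully home in a slot of the cube ((distance between panel1 and cube_slot0 below 0.006 m or distance between panel1 and cube_slot1 below 0.006 m or distance between panel1 and cube_slot2 below 0.006 m) and angle between each of panel1, panel2, panel3's own z axis and vertical below 0.12 rad and linear speed of each of panel1, panel2, panel3 below 0.05 m/s and (distance between panel2 and cube_slot0 below 0.006 m or distance between panel2 and cube_slot1 below 0.006 m or distance between panel2 and cube_slot2 below 0.006 m) and (distance between panel3 and cube_slot0 below 0.006 m or distance between panel3 and cube_slot1 below 0.006 m or distance between panel3 and cube_slot2 below 0.006 m)), for 0.2 s.
At the end, for the whole second after the job is handed in: Every toy present lies inside the tray; the pot stands upright and untouched on the mat, centred within 31 mm along both its edges; every panel present is upright in a cube slot, its lower edge's centre within 6 mm of that slot's bottom centre; all at rest (all of step 1 and all of step 2 and all of step 3).
It fails at once if the pot is tipped by more than 0.5 rad (angle between pot's own z axis and vertical above 0.5 rad).
It fails at once if the pot is dropped or slammed on the mat (over 100 N) (contact force between pot and mat above 100 N).
It fails at once if a bystander is moved more than 40 mm (distance of any of jar, tin, bead from where it was at the start of the episode above 0.04 m).
Of knot, bell, cup only 2 to 3 are there at a start; the rules pass over those that are not, and their reading is None.
Of panel1, panel2, panel3 only 2 to 3 are there at a start; the rules pass over those that are not, and their reading is None.
At some moment in a run one of knot, bell, cup may be knocked a few centimetres aside while the robot is not near it.
It also fails if it takes over 210 s, if anything falls off the work surface, if the arm or the gripper's body presses on something with over 40 N, if the wrist force passes 120 N, or if a joint passes its speed limit or range.

## Working session

There is one attempt and no reset: what is moved stays moved. The work goes in short steps, Python scripts to look and compute and a tool call to move; the robot and the scene stay as the last step left them, time stands still between calls to the robot, and variables do not carry over. Pictures are saved under pics/ and viewed, and the job is handed in when it is done.

Besides the shell and the picture viewer there is one more tool, called after "Call:" as a command line: name --argument value ..., lists and objects as JSON in quotes. step_arm: Moves the arm, as the interface text tells. Its arguments: {"type":"object","properties":{"steps":{"type":"array"},"claw":{"type":"number"},"grip_force":{"type":"number"}},"required":["steps"]}

```bash
mkdir -p pics
cat > h.py <<'E'
import numpy as np, cv2
from bench import *
def snap(tag):
    out={}
    for n in ("side","top"):
        p,d=capture(n); cv2.imwrite(f"pics/{tag}_{n}.png",p[:,:,::-1]); np.savez(f"pics/{tag}_{n}.npz",p=p,d=d); out[n]=(p,d)
    return out
def pts(n,d):
    c=get_calibration(n); K=np.array(c["mtx"]);R=np.array(c["R"]);t=np.array(c["t"])
    v,u=np.mgrid[0:d.shape[0],0:d.shape[1]]
    X=np.stack([(u-K[0,2])/K[0,0]*d,(v-K[1,2])/K[1,1]*d,d],-1)
    return (X-t)@R
def ray(n,u,v,z):
    c=get_calibration(n); K=np.array(c["mtx"]);R=np.array(c["R"]);t=np.array(c["t"])
    o=-R.T@t; w=R.T@np.linalg.inv(K)@np.array([u,v,1.]); return o+w*(z-o[2])/w[2]
E
python3 - <<'E'
from h import *
o=get_obs()
for k,v in o.items(): print(k,np.round(v,3))
snap("a")
for n in("side","top"):
    c=get_calibration(n);R=np.array(c["R"]);print(n,np.round(c["mtx"],1).tolist(),np.round(-R.T@np.array(c["t"]),3),np.round(R,2).tolist())
E
```

```text
t 0.0
joint_pos [ 1.182  0.221  1.528  0.     1.395 -0.126]
qvel [ 0.001  0.    -0.002 -0.001 -0.001 -0.   ]
joint_efforts [ -0.    -49.461 -38.737   0.07    0.057  -0.   ]
tcp_pos [0.162 0.603 0.221]
tool_rot [ 0.794  0.608 -0.001  0.   ]
contact_force [ 0.457 -0.113  0.633]
torque [0.023 0.049 0.048]
gripper_width 0.087
side [[355.2, 0.0, 255.8], [0.0, 355.2, 190.6], [0.0, 0.0, 1.0]] [ 0.076 -0.618  0.679] [[0.85, -0.53, 0.01], [-0.29, -0.49, -0.82], [0.44, 0.69, -0.57]]
top [[441.4, 0.0, 250.4], [0.0, 441.4, 193.0], [0.0, 0.0, 1.0]] [0.289 0.026 1.279] [[-0.02, -1.0, 0.01], [-0.98, 0.02, -0.19], [0.19, -0.01, -0.98]]
```

View pics/a_top.png

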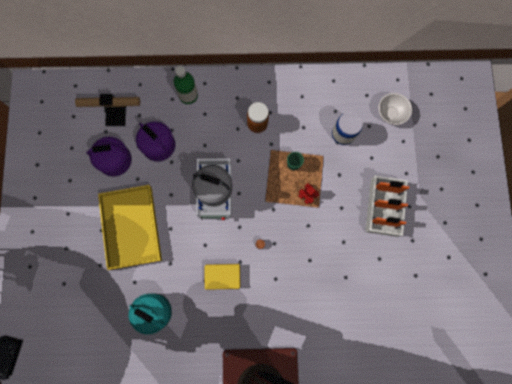

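View pics/a_side.png

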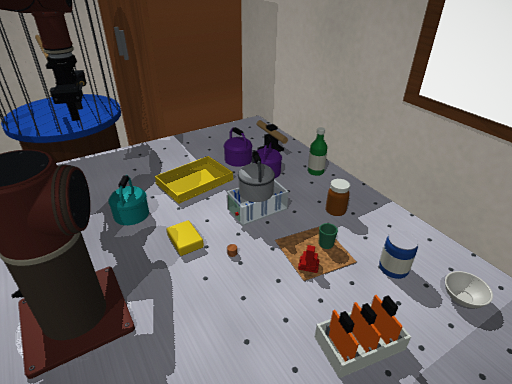

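The top view shows the grey pot on the cube (212,183), the yellow tray (130,228) and the mat (296,180). On the mat are the green cup (296,161) and the red knot (309,193). The rack (389,206) holds three panels. 

Look-alikes for each item:
- **Pot:** purple pots (110,155) and (155,140), turquoise pot (150,313).
- **Tray:** yellow sponge (222,276).
- **Cup:** green bottle (185,85).
- **Knot:** brown bead (261,244).

I'll check close crops next.

Run:
```python
from h import *
a=cv2.imread("pics/a_top.png");b=cv2.imread("pics/a_side.png")
c1=cv2.resize(a[130:250,185:425],(800,400),interpolation=cv2.INTER_CUBIC)
cv2.imwrite("pics/a_crop1.png",c1)
cv2.imwrite("pics/a_crop2.png",cv2.resize(b[150:375,210:420],(560,600),interpolation=cv2.INTER_CUBIC))
```

```text
(no output)
```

View pics/a_crop1.png

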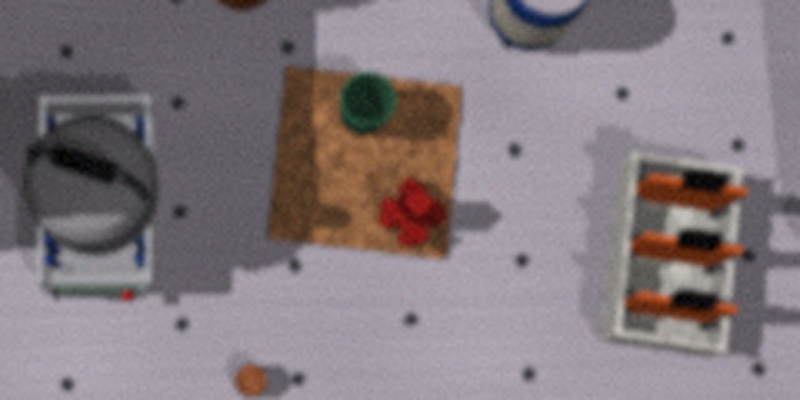

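View pics/a_crop2.png

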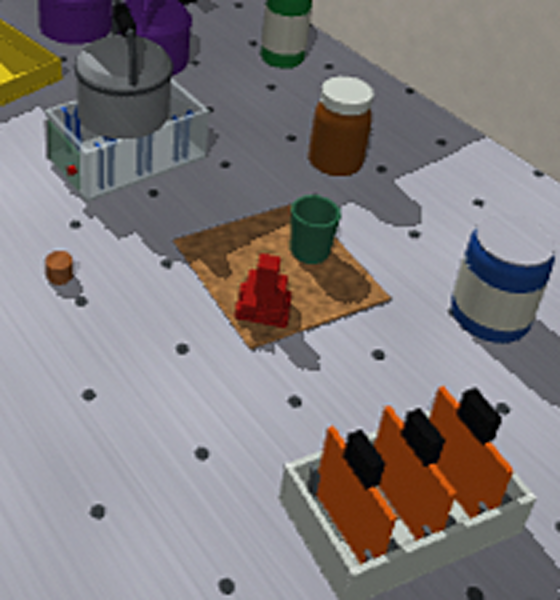

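The crops confirm the targets: knot and cup are on the mat, there is no bell, three panels stand in the rack, and the steel pot is on the cube. Now I'll measure them.

```bash
cat >> h.py <<'E'
def hsvmask(p,lo,hi,box=None):
    h=cv2.cvtColor(p,cv2.COLOR_RGB2HSV); m=cv2.inRange(h,np.array(lo),np.array(hi))>0
    if box: 
        z=np.zeros_like(m); x0,y0,x1,y1=box; z[y0:y1,x0:x1]=1; m&=z
    return m
def rect(P):
    (c,s,a)=cv2.minAreaRect((P[:,:2]*1000).astype(np.float32)); return np.round(c,1),np.round(s,1),round(a,1)
E
python3 - <<'E'
from h import *
z=np.load("pics/a_top.npz");p,d=z["p"],z["d"];W=pts("top",d)
zs=np.load("pics/a_side.npz");ps,ds=zs["p"],zs["d"];S=pts("side",ds)
print("table z",np.median(W[250:350,300:420,2]),np.median(S[240:280,100:200,2]), "depth0 frac",(d==0).mean())
def rep(nm,P,m):
    Q=P[m];Q=Q[(Q[:,2]>-.02)&(Q[:,2]<.35)]
    print(nm,len(Q),"med",np.round(np.median(Q,0),4),"zmin/max",np.round(np.percentile(Q[:,2],[2,50,98]),3),"rect",rect(Q))
    return Q
rep("tray",W,hsvmask(p,(20,100,60),(34,255,255),(90,175,170,280)))
rep("mat",W,hsvmask(p,(5,60,40),(20,200,255),(262,145,328,212)))
rep("cup",W,hsvmask(p,(60,60,20),(95,255,255),(280,145,320,180)))
rep("cupS",S,hsvmask(ps,(60,60,20),(95,255,255),(300,210,350,260)))
rep("knot",W,(hsvmask(p,(0,150,60),(4,255,255),(290,175,330,212))|hsvmask(p,(174,150,60),(180,255,255),(290,175,330,212))))
rep("knotS",S,(hsvmask(ps,(0,150,60),(4,255,255),(290,230,330,280))|hsvmask(ps,(174,150,60),(180,255,255),(290,230,330,280))))
Q=rep("panels",W,hsvmask(p,(5,150,60),(18,255,255),(365,170,420,240)))
bx=(365,170,420,240)
m=np.zeros(d.shape,bool);m[180:232,375:410]=1
k=m&(p.max(2)<60)&(W[...,2]>.08)
n,l,st,ce=cv2.connectedComponentsWithStats(k.astype(np.uint8))
for i in range(1,n):
    if st[i,4]>8: print(ce[i]);rep("tab",W,l==i)
m=np.zeros(d.shape,bool);m[160:220,190:240]=1
rep("grip",W,m&(p.max(2)<50)&(W[...,2]>.15))
rep("lid",W,m&(W[...,2]>.135)&(W[...,2]<.16))
rep("pot",W,m&(W[...,2]>.1))
m[:]=0;m[150:225,190:240]=1
rep("cube",W,m&(W[...,2]>.055)&(W[...,2]<.075))
m[:]=0;m[170:240,365:412]=1
rep("rack",W,m&(W[...,2]>.035)&(W[...,2]<.050))
E
```

```text
table z 0.00010089854725768419 0.0011402113229924326 depth0 frac 0.004053751627604167
tray 4206 med [0.4434 0.3667 0.005 ] zmin/max [-0.001  0.005  0.033] rect (array([447.1, 367.8]), array([230.4, 161.9]), 9.1)
mat 2289 med [ 0.5781 -0.1061  0.004 ] zmin/max [-0.001  0.004  0.011] rect (array([ 581.2, -118.3]), array([160. , 162.1]), 82.2)
cup 201 med [ 0.6299 -0.1185  0.0307] zmin/max [0.004 0.031 0.062] rect (array([ 620.8, -115. ]), array([43.3, 46.2]), 62.6)
cupS 386 med [ 0.6209 -0.1182  0.0442] zmin/max [0.008 0.044 0.061] rect (array([ 652.9, -108.3]), array([105.9,  48.4]), 8.6)
knot 227 med [ 0.5252 -0.1512  0.0322] zmin/max [0.015 0.032 0.07 ] rect (array([ 528.6, -155.4]), array([47.2, 49.5]), 38.6)
knotS 392 med [ 0.5257 -0.1587  0.0324] zmin/max [0.007 0.032 0.069] rect (array([ 531.2, -153.5]), array([50.2, 47.8]), 43.5)
panels 452 med [ 0.4875 -0.3717  0.0624] zmin/max [0.009 0.062 0.099] rect (array([ 495.6, -379.6]), array([ 83.4, 133. ]), 80.3)
[395.88888889 184.0952381 ]
tab 63 med [ 0.5332 -0.3815  0.1095] zmin/max [0.092 0.109 0.115] rect (array([ 534.5, -383.4]
[... 248 characters left out ...]
min/max [0.098 0.11  0.115] rect (array([ 436.1, -366.8]), array([29.4, 10.5]), 81.6)
grip 176 med [0.5386 0.1162 0.1924] zmin/max [0.154 0.192 0.198] rect (array([541.9, 115. ]), array([97.2, 23.1]), 66.4)
lid 917 med [0.5311 0.1152 0.1447] zmin/max [0.136 0.145 0.151] rect (array([538.4, 117.1]), array([99.5, 98.8]), 22.1)
pot 1281 med [0.5316 0.1146 0.1447] zmin/max [0.113 0.145 0.195] rect (array([539.5, 117.2]), array([105.7, 103.5]), 42.9)
cube 388 med [0.5012 0.1198 0.0662] zmin/max [0.056 0.066 0.073] rect (array([543.8, 116.2]), array([ 97.8, 166.3]), 88.7)
rack 563 med [ 0.4855 -0.3669  0.044 ] zmin/max [0.036 0.044 0.049] rect (array([ 485.9, -376.8]), array([ 95.9, 160.8]), 80.1)
```

Run:
```python
from h import *
z=np.load("pics/a_top.npz");p,d=z["p"],z["d"];W=pts("top",d)
zs=np.load("pics/a_side.npz");ps,ds=zs["p"],zs["d"];S=pts("side",ds)
# rectified top-down maps of knot points
def red(p,box): return hsvmask(p,(0,150,40),(4,255,255),box)|hsvmask(p,(174,150,40),(180,255,255),box)
A=W[red(p,(290,175,330,212))];B=S[red(ps,(290,230,330,280))]
img=np.zeros((500,1000,3),np.uint8)
for off,Q in((0,A),(500,B)):
    for q in Q:
        u=int(off+250-(q[1]+.155)*5000);v=int(250-(q[0]-.528)*5000)
        zc=int(np.clip(q[2]/.07,0,1)*255)
        cv2.circle(img,(u,v),5,(255-zc,80,zc),-1)
cv2.imwrite("pics/knot.png",cv2.resize(img,(800,400)))
for nm,Q in(("A",A),("B",B)):
    T=Q[Q[:,2]>.055]; print(nm,"post",len(T),T.mean(0).round(4),rect(T))
    T=Q[(Q[:,2]<.04)]; print(nm,"base",rect(T))
m=np.zeros(d.shape,bool);m[160:220,190:240]=1
T=W[m&(p.max(2)<50)&(W[...,2]>.182)];print("grip",len(T),T.mean(0).round(4),rect(T))
T=W[m&(W[...,2]>.165)];print("handle",len(T),T.mean(0).round(4),rect(T))
mm=(ps.max(2)<70);m2=np.zeros(ds.shape,bool);m2[145:180,240:280]=1
T=S[m2&mm&(S[...,2]>.18)&(S[...,2]<.21)&(abs(S[...,0]-.54)<.08)];print("gripS",len(T),T.mean(0).round(4),rect(T))
for nm,b in(("jar",(245,100,272,133)),("tin",(333,112,365,145)),("bead",(255,238,268,250)),("bowl",(375,90,415,127))):
    m=np.zeros(d.shape,bool);m[b[1]:b[3],b[0]:b[2]]=1
    Q=W[m&(W[...,2]>.012)];h=np.percentile(Q[:,2],98);T=Q[Q[:,2]>h-.012];print(nm,h.round(3),T.mean(0).round(3),rect(T))
Q=W[hsvmask(p,(60,60,20),(95,255,255),(280,145,320,180))];T=Q[Q[:,2]>.05];print("cup rim",cv2.minEnclosingCircle((T[:,:2]*1000).astype(np.float32)))
```

```text
A post 57 [ 0.5273 -0.1548  0.0665] (array([ 528. , -155.6]), array([18. , 21.3]), 42.0)
A base (array([ 528.6, -155.4]), array([47.2, 49.5]), 38.6)
B post 77 [ 0.5059 -0.1789  0.0973] (array([ 304.2, -378.1]), array([662.8,  19.2]), 44.7)
B base (array([ 531.2, -153.5]), array([50.2, 47.8]), 43.5)
grip 146 [0.539  0.1169 0.1925] (array([539.4, 117.9]), array([78.7, 14.9]), 69.5)
handle 196 [0.5305 0.1135 0.2229] (array([437.7,  64.6]), array([299.7,  67. ]), 27.3)
gripS 87 [0.5383 0.1118 0.1916] (array([540.3, 114.4]), array([69.6, 15.3]), 70.9)
jar 0.104 [ 0.751 -0.012  0.1  ] (array([751.6, -12.5]), array([55.1, 54.3]), 28.7)
tin 0.105 [ 0.71  -0.269  0.108] (array([ 510.5, -141.7]), array([ 65.8, 553.4]), 57.3)
bead 0.027 [ 0.386 -0.01   0.021] (array([384.9, -10.8]), array([23. , 25.5]), 89.9)
bowl 0.045 [ 0.766 -0.412  0.084] (array([ 537. , -232.5]), array([ 97.8, 709.3]), 51.7)
cup rim ((464.5881042480469, -51.19529724121094), 191.58045959472656)
```

View pics/knot.png

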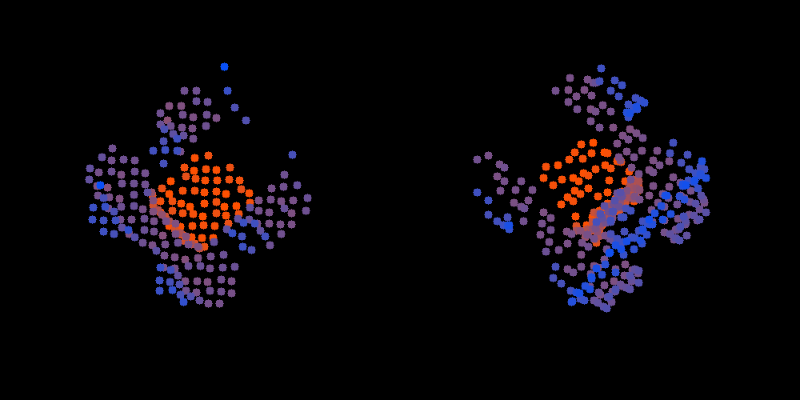

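```bash
cat >> h.py <<'E'
def plan(x,y,z,yaw,pr=True):
    "yaw deg of jaw axis; returns turn then offset after turn"
    o=get_obs();q=o["tool_rot"];from scipy.spatial.transform import Rotation as Ro
    M=Ro.from_quat(q).as_matrix();psi=np.degrees(np.arctan2(M[1,0],M[0,0]))
    t=(psi-yaw+90)%180-90
    a=np.radians(psi-t); D=np.array([x,y,z])-o["tcp_pos"]
    off=[D[0]*np.cos(a)+D[1]*np.sin(a),D[0]*np.sin(a)-D[1]*np.cos(a),-D[2]]
    n=np.linalg.norm(off)/.05
    print("t",round(o["t"],1),"tcp",o["tcp_pos"].round(4) if hasattr(o["tcp_pos"],"round") else o["tcp_pos"],"yaw",round(psi,1),"tilt",round(np.degrees(np.arccos(min(1,-M[2,2]))),2),"J6",round(o["joint_pos"][5],2),"w",round(o["gripper_width"],4))
    print("turn",round(np.radians(t),4),"off_mm",np.round(np.array(off)*1000,1),"rows>=",round(n,1))
E
python3 -c "
from h import *
plan(.528,-.155,.2,42)"
```

```text
t 0.1 tcp [0.1622 0.603  0.2215] yaw 74.9 tilt 0.1 J6 -0.13 w 0.087
turn 0.575 off_mm [-235.3  808.1   21.5] rows>= 16.8
```

Call:
step_arm --steps '[{"offset": [0,0,0],"turn": 0.144},{"offset": [0,0,0],"turn": 0.144},{"offset": [0,0,0],"turn": 0.144},{"offset": [0,0,0],"turn": 0.143},{"offset": [-0.012,0.04,0],"turn": 0},{"offset": [-0.012,0.04,0],"turn": 0},{"offset": [-0.012,0.04,0],"turn": 0},{"offset": [-0.012,0.04,0],"turn": 0}]' --claw 0.65 --grip_force 15

```text
t: 0.9
tcp_pos: [0.2339, 0.4508, 0.2219]
tool_rot: [0.933, 0.359, -0.0, 0.0]
contact_force: [0.3, 0.3, 0.1]
gripper_width: 0.0565
```

Call:
step_arm --steps '[{"offset": [-0.012,0.04,0],"turn": 0},{"offset": [-0.012,0.04,0],"turn": 0},{"offset": [-0.012,0.04,0],"turn": 0},{"offset": [-0.012,0.04,0],"turn": 0},{"offset": [-0.012,0.04,0],"turn": 0},{"offset": [-0.012,0.04,0],"turn": 0},{"offset": [-0.012,0.04,0],"turn": 0},{"offset": [-0.012,0.04,0],"turn": 0}]'

```text
t: 1.7
tcp_pos: [0.3767, 0.1488, 0.2224]
tool_rot: [0.934, 0.358, 0.0, -0.0]
contact_force: [-0.1, 0.0, -1.2]
gripper_width: 0.0567
```

```bash
python3 -c "
from h import *
plan(.528,-.155,.1,42)"
```

```text
t 1.7 tcp [0.3767 0.1488 0.2224] yaw 42.0 tilt 0.01 J6 -0.55 w 0.0567
turn 0.0001 off_mm [-90.9 327.  122.4] rows>= 7.2
```

Call:
step_arm --steps '[{"offset": [-0.011,0.041,0.012],"turn": 0},{"offset": [-0.012,0.041,0.012],"turn": 0},{"offset": [-0.011,0.041,0.012],"turn": 0},{"offset": [-0.011,0.041,0.012],"turn": 0},{"offset": [-0.012,0.041,0.012],"turn": 0},{"offset": [-0.011,0.041,0.012],"turn": 0},{"offset": [-0.011,0.041,0.012],"turn": 0},{"offset": [-0.012,0.04,0.012],"turn": 0}]'

```text
t: 2.5
tcp_pos: [0.528, -0.1551, 0.1256]
tool_rot: [0.934, 0.358, -0.0, -0.0]
contact_force: [-0.5, 0.5, 0.2]
gripper_width: 0.0567
```

```bash
python3 -c "
from h import *
snap('b')
a=cv2.imread('pics/b_side.png');cv2.imwrite('pics/b_crop.png',cv2.resize(a[170:310,240:400],(800,600)[:1]+(600,)))
plan(.528,-.155,.037,42)"
```

```text
t 2.6 tcp [ 0.5276 -0.1572  0.1239] yaw 41.8 tilt 0.17 J6 -1.16 w 0.0566
turn -0.0039 off_mm [ 1.8 -1.4 86.9] rows>= 1.7
```

View pics/b_crop.png

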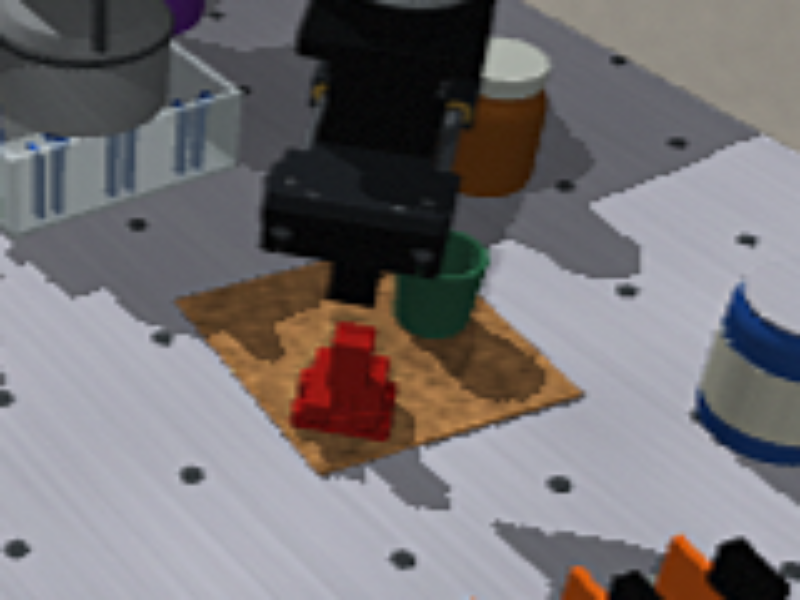

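View pics/b_top.png

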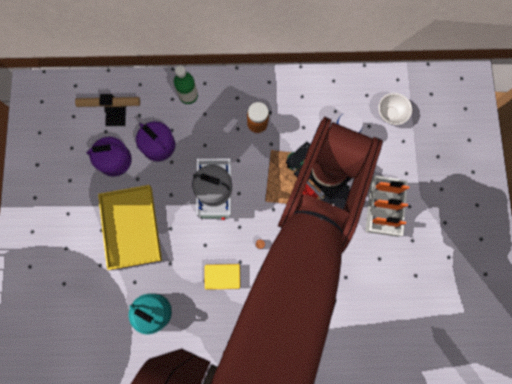

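The knot is still in place, with the gripper right above it. Descending.

Call:
step_arm --steps '[{"offset": [0.001,0,0.03],"turn": 0},{"offset": [0,0,0.03],"turn": 0},{"offset": [0,0,0.025],"turn": 0},{"offset": [0,0,0],"turn": 0},{"offset": [0,0,0],"turn": 0}]'

```text
t: 3.1
tcp_pos: [0.528, -0.1522, 0.0416]
tool_rot: [0.934, 0.359, -0.0, -0.0]
contact_force: [-0.0, -0.0, 0.5]
gripper_width: 0.0564
```

Call:
step_arm --steps '[{"offset": [0,0,0],"turn": 0},{"offset": [0,0,0],"turn": 0},{"offset": [0,0,0],"turn": 0},{"offset": [0,0,0],"turn": 0},{"offset": [0,0,0],"turn": 0},{"offset": [0,0,0],"turn": 0}]' --claw 0

```text
t: 3.7
tcp_pos: [0.5285, -0.1528, 0.0417]
tool_rot: [0.934, 0.358, 0.0, 0.0]
contact_force: [-0.3, -0.1, -0.0]
gripper_width: 0.0195
```

Call:
step_arm --steps '[{"offset": [0,0,-0.03],"turn": 0},{"offset": [0,0,-0.04],"turn": 0},{"offset": [0,0,-0.04],"turn": 0},{"offset": [0,0,0],"turn": 0}]'

```text
t: 4.1
tcp_pos: [0.5323, -0.1545, 0.1583]
tool_rot: [0.934, 0.358, 0.004, 0.004]
contact_force: [1.4, -0.2, 0.0]
gripper_width: 0.02
```

```bash
python3 -c "
from h import *
snap('c')
a=cv2.imread('pics/c_side.png');cv2.imwrite('pics/c_crop.png',cv2.resize(a[130:310,220:420],(660,600)))
plan(.50,.365,.148,42)"
```

```text
t 4.2 tcp [ 0.5291 -0.1531  0.1527] yaw 42.0 tilt 0.15 J6 -1.16 w 0.0201
turn -0.0 off_mm [ 325.  -404.5    4.7] rows>= 10.4
```

View pics/c_crop.png

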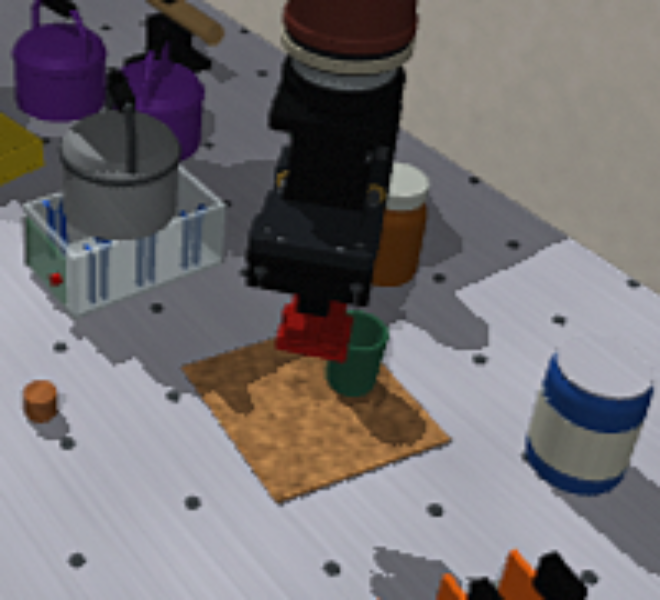

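Knot is held (20 mm). Next, carry it to the tray, passing in front of the pot.

Call:
step_arm --steps '[{"offset": [0.0065,-0.042,0],"turn": 0},{"offset": [0.0065,-0.042,0],"turn": 0},{"offset": [0.0065,-0.042,0],"turn": 0},{"offset": [0.0065,-0.042,0],"turn": 0},{"offset": [0.0065,-0.042,0],"turn": 0},{"offset": [0.0065,-0.042,0],"turn": 0}]'

```text
t: 4.8
tcp_pos: [0.3863, 0.0617, 0.1495]
tool_rot: [0.934, 0.358, -0.002, -0.001]
contact_force: [0.6, -0.3, -0.6]
gripper_width: 0.0198
```

Call:
step_arm --steps '[{"offset": [0.0353,-0.021,0],"turn": 0},{"offset": [0.0353,-0.021,0],"turn": 0},{"offset": [0.0353,-0.021,0],"turn": 0},{"offset": [0.0353,-0.021,0],"turn": 0},{"offset": [0.0353,-0.021,0],"turn": 0},{"offset": [0.0353,-0.021,0],"turn": 0},{"offset": [0.0353,-0.021,0],"turn": 0},{"offset": [0.0353,-0.021,0],"turn": 0}]'

```text
t: 5.6
tcp_pos: [0.4852, 0.3754, 0.1487]
tool_rot: [0.934, 0.358, -0.002, 0.0]
contact_force: [0.3, -0.7, -0.3]
gripper_width: 0.0196
```

```bash
python3 -c "
from h import *
plan(.487,.374,.045,42)"
```

```text
t 5.6 tcp [0.4852 0.3754 0.1487] yaw 42.0 tilt 0.24 J6 -0.2 w 0.0196
turn 0.0002 off_mm [  0.4   2.2 103.7] rows>= 2.1
```

Call:
step_arm --steps '[{"offset": [0,0,0.04],"turn": 0},{"offset": [0,0,0.04],"turn": 0},{"offset": [0,0,0.02],"turn": 0},{"offset": [0,0,0.002],"turn": 0},{"offset": [0,0,0],"turn": 0},{"offset": [0,0,0],"turn": 0}]'

```text
t: 6.2
tcp_pos: [0.4868, 0.3745, 0.0504]
tool_rot: [0.934, 0.358, 0.0, -0.0]
contact_force: [0.4, 0.2, -0.9]
gripper_width: 0.02
```

Call:
step_arm --steps '[{"offset": [0,0,0],"turn": 0},{"offset": [0,0,0],"turn": 0},{"offset": [0,0,0],"turn": 0},{"offset": [0,0,0],"turn": 0}]' --claw 0.6

```text
t: 6.6
tcp_pos: [0.4865, 0.3745, 0.0501]
tool_rot: [0.934, 0.358, 0.0, -0.0]
contact_force: [-0.1, 0.4, 1.2]
gripper_width: 0.0436
```

Call:
step_arm --steps '[{"offset": [0,0,-0.04],"turn": 0},{"offset": [0,0,-0.04],"turn": 0},{"offset": [0,0,-0.03],"turn": 0},{"offset": [0,0,0],"turn": 0}]'

```text
t: 7.0
tcp_pos: [0.4894, 0.3763, 0.166]
tool_rot: [0.934, 0.358, 0.005, -0.001]
contact_force: [0.8, 0.0, 1.1]
gripper_width: 0.0521
```

Run:
```python
from h import *
o=snap("d");p,d=o["top"];W=pts("top",d)
Q=W[hsvmask(p,(60,60,20),(95,255,255),(270,140,330,215))]
T=Q[(Q[:,2]>.004)&(Q[:,2]<.075)];print("cup all",len(T),rect(T))
T=T[T[:,2]>.045];print("rim",len(T),T.mean(0).round(4),cv2.minEnclosingCircle((T[:,:2]*1000).astype(np.float32)))
ps,ds=o["side"];S=pts("side",ds)
Q=S[hsvmask(ps,(60,60,20),(95,255,255),(290,200,370,280))];Q=Q[(Q[:,2]>.01)&(Q[:,2]<.07)&(abs(Q[:,0]-.62)<.08)]
T=Q[Q[:,2]>.048];print("S rim",len(T),cv2.minEnclosingCircle((T[:,:2]*1000).astype(np.float32)))
plan(.621,-.115,.15,42)
```

```text
cup all 203 (array([ 620.3, -116.4]), array([41. , 47.4]), 87.8)
rim 73 [ 0.6222 -0.1165  0.0549] ((620.5985107421875, -116.26516723632812), 24.120210647583008)
S rim 156 ((625.0646362304688, -112.94705200195312), 25.639488220214844)
t 7.1 tcp [0.4867 0.3747 0.1605] yaw 42.0 tilt 0.12 J6 -0.21 w 0.0519
turn -0.0 off_mm [-227.9  453.8   10.5] rows>= 10.2
```

View pics/d_side.png

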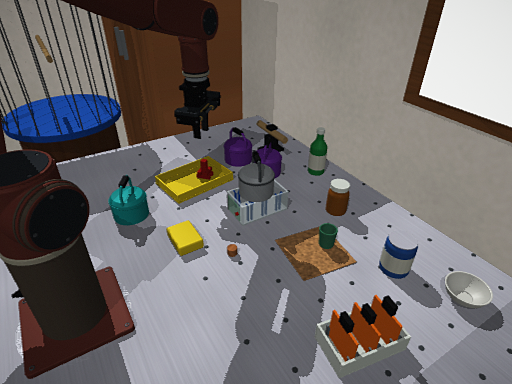

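View pics/d_top.png

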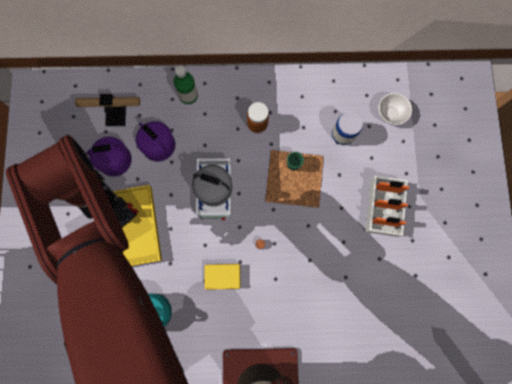

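The knot stands in the tray (side 205,170). The cup hasn't moved, measured at (0.622,-0.115) in both views. Going for the cup.

Call:
step_arm --steps '[{"offset": [-0.0353,0.021,0],"turn": 0},{"offset": [-0.0353,0.021,0],"turn": 0},{"offset": [-0.0353,0.021,0],"turn": 0},{"offset": [-0.0353,0.021,0],"turn": 0},{"offset": [-0.0353,0.021,0],"turn": 0},{"offset": [-0.0353,0.021,0],"turn": 0},{"offset": [-0.0353,0.021,0],"turn": 0},{"offset": [-0.0353,0.021,0],"turn": 0}]' --claw 1

```text
t: 7.9
tcp_pos: [0.3867, 0.0594, 0.1576]
tool_rot: [0.933, 0.359, -0.002, -0.001]
contact_force: [1.4, -1.0, 0.2]
gripper_width: 0.0866
```

Call:
step_arm --steps '[{"offset": [0.008,0.041,0],"turn": 0},{"offset": [0.008,0.041,0],"turn": 0},{"offset": [0.008,0.041,0],"turn": 0},{"offset": [0.008,0.041,0],"turn": 0},{"offset": [0.008,0.041,0],"turn": 0},{"offset": [0.008,0.041,0],"turn": 0},{"offset": [0.007,0.04,0],"turn": 0},{"offset": [0,0,0],"turn": 0}]'

```text
t: 8.7
tcp_pos: [0.6221, -0.1181, 0.1558]
tool_rot: [0.934, 0.357, -0.002, -0.001]
contact_force: [-0.8, 0.3, -0.9]
gripper_width: 0.087
```

```bash
python3 -c "
from h import *
snap('e')
a=cv2.imread('pics/e_side.png');cv2.imwrite('pics/e_crop.png',cv2.resize(a[130:310,220:420],(660,600)))
plan(.622,-.115,.022,42)"
```

```text
t 8.8 tcp [ 0.6197 -0.1152  0.1565] yaw 41.9 tilt 0.3 J6 -1.04 w 0.0869
turn -0.0011 off_mm [  1.8   1.4 134.5] rows>= 2.7
```

View pics/e_crop.png

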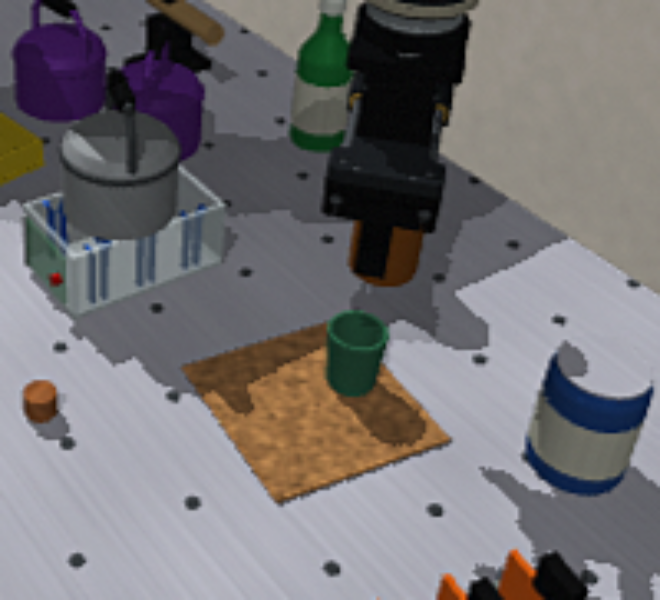

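The cup is unmoved directly below the gripper. Descending and grasping.

Call:
step_arm --steps '[{"offset": [0.001,0.001,0.035],"turn": 0},{"offset": [0.001,0,0.035],"turn": 0},{"offset": [0,0,0.035],"turn": 0},{"offset": [0,0,0.028],"turn": 0},{"offset": [0,0,0],"turn": 0},{"offset": [0,0,0],"turn": 0}]'

```text
t: 9.4
tcp_pos: [0.622, -0.1136, 0.0264]
tool_rot: [0.933, 0.359, -0.001, -0.001]
contact_force: [0.6, -0.2, 0.3]
gripper_width: 0.0867
```

Call:
step_arm --steps '[{"offset": [0,0,0],"turn": 0},{"offset": [0,0,0],"turn": 0},{"offset": [0,0,0],"turn": 0},{"offset": [0,0,0],"turn": 0},{"offset": [0,0,0],"turn": 0},{"offset": [0,0,0],"turn": 0}]' --claw 0

```text
t: 10.0
tcp_pos: [0.6233, -0.1146, 0.0267]
tool_rot: [0.934, 0.358, 0.0, 0.0]
contact_force: [0.2, 1.1, 0.5]
gripper_width: 0.0467
```

Call:
step_arm --steps '[{"offset": [0,0,-0.03],"turn": 0},{"offset": [0,0,-0.04],"turn": 0},{"offset": [0,0,-0.04],"turn": 0},{"offset": [0,0,-0.02],"turn": 0},{"offset": [0,0,0],"turn": 0}]'

```text
t: 10.5
tcp_pos: [0.6257, -0.1153, 0.1609]
tool_rot: [0.934, 0.358, 0.003, 0.002]
contact_force: [0.4, 0.3, -1.1]
gripper_width: 0.0461
```

```bash
python3 -c "
from h import *
snap('f')
a=cv2.imread('pics/f_side.png');cv2.imwrite('pics/f_crop.png',cv2.resize(a[130:310,220:420],(660,600)))
plan(.39,.06,.15,42)"
```

```text
t 10.6 tcp [ 0.6228 -0.1145  0.1557] yaw 42.0 tilt 0.03 J6 -1.04 w 0.0466
turn -0.0 off_mm [ -56.3 -285.4    5.7] rows>= 5.8
```

View pics/f_crop.png

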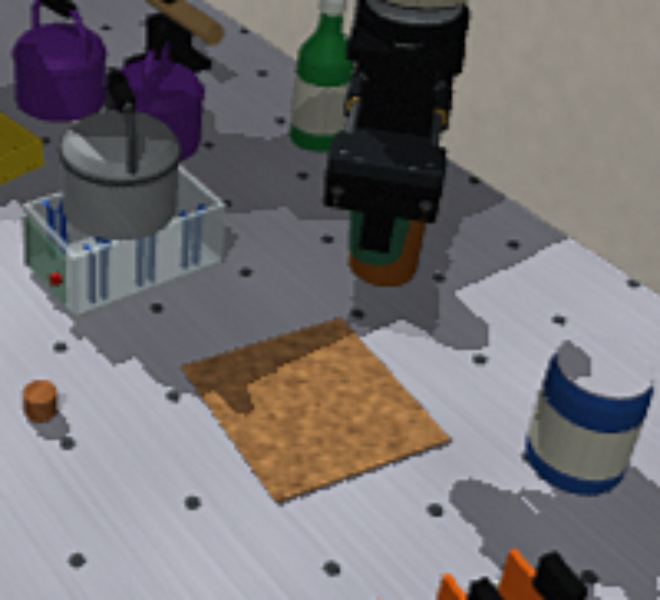

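Call:
step_arm --steps '[{"offset": [-0.008,-0.041,0],"turn": 0},{"offset": [-0.008,-0.041,0],"turn": 0},{"offset": [-0.008,-0.041,0],"turn": 0},{"offset": [-0.008,-0.041,0],"turn": 0},{"offset": [-0.008,-0.041,0],"turn": 0},{"offset": [-0.008,-0.041,0],"turn": 0},{"offset": [-0.008,-0.04,0],"turn": 0}]'

```text
t: 11.3
tcp_pos: [0.3869, 0.0614, 0.1537]
tool_rot: [0.934, 0.358, -0.002, -0.001]
contact_force: [0.9, 0.4, 0.1]
gripper_width: 0.0466
```

Call:
step_arm --steps '[{"offset": [0.0266,-0.0267,0],"turn": 0},{"offset": [0.0266,-0.0267,0],"turn": 0},{"offset": [0.0266,-0.0267,0],"turn": 0},{"offset": [0.0266,-0.0267,0],"turn": 0},{"offset": [0.0266,-0.0267,0],"turn": 0},{"offset": [0.0266,-0.0267,0],"turn": 0},{"offset": [0.0266,-0.0267,0],"turn": 0},{"offset": [0.0266,-0.0267,0],"turn": 0}]'

```text
t: 12.1
tcp_pos: [0.4037, 0.3623, 0.1534]
tool_rot: [0.934, 0.358, -0.002, 0.001]
contact_force: [1.1, 0.4, -0.8]
gripper_width: 0.0467
```

```bash
python3 -c "
from h import *
plan(.405,.361,.03,42)"
```

```text
t 12.1 tcp [0.4037 0.3623 0.1534] yaw 42.0 tilt 0.28 J6 -0.15 w 0.0467
turn 0.0002 off_mm [1.000e-01 1.800e+00 1.234e+02] rows>= 2.5
```

Call:
step_arm --steps '[{"offset": [0,0.001,0.04],"turn": 0},{"offset": [0,0,0.04],"turn": 0},{"offset": [0,0,0.03],"turn": 0},{"offset": [0,0,0.012],"turn": 0},{"offset": [0,0,0],"turn": 0},{"offset": [0,0,0],"turn": 0}]'

```text
t: 12.7
tcp_pos: [0.4064, 0.361, 0.0349]
tool_rot: [0.934, 0.358, -0.0, 0.0]
contact_force: [0.1, -0.0, -0.3]
gripper_width: 0.0464
```

Call:
step_arm --steps '[{"offset": [0,0,0],"turn": 0},{"offset": [0,0,0],"turn": 0},{"offset": [0,0,0],"turn": 0},{"offset": [0,0,0],"turn": 0}]' --claw 0.7

```text
t: 13.1
tcp_pos: [0.4066, 0.3612, 0.0354]
tool_rot: [0.934, 0.358, 0.001, -0.0]
contact_force: [-0.3, 0.2, 0.0]
gripper_width: 0.0601
```

Call:
step_arm --steps '[{"offset": [0,0,-0.02],"turn": 0},{"offset": [0,0,-0.04],"turn": 0},{"offset": [0,0,-0.05],"turn": 0},{"offset": [0,0,-0.05],"turn": 0},{"offset": [0,0,-0.05],"turn": 0},{"offset": [0,0,0],"turn": 0}]'

```text
t: 13.7
tcp_pos: [0.4098, 0.3635, 0.2541]
tool_rot: [0.934, 0.358, 0.008, -0.002]
contact_force: [0.8, -0.4, 0.4]
gripper_width: 0.0607
```

Run:
```python
from h import *
o=snap("g")
a=cv2.imread('pics/g_side.png');cv2.imwrite('pics/g_crop.png',cv2.resize(a[120:280,130:330],(750,600)))
p,d=o["top"];W=pts("top",d)
m=np.zeros(d.shape,bool);m[160:220,190:240]=1
T=W[m&(p.max(2)<50)&(W[...,2]>.186)&(W[...,2]<.21)];print("grip",len(T),T.mean(0).round(4),rect(T))
plan(.539,.116,.25,-20)
```

```text
grip 124 [0.5394 0.1176 0.1931] (array([539. , 116.5]), array([70.1, 15.3]), 70.0)
t 13.8 tcp [0.407  0.3615 0.2467] yaw 42.0 tilt 0.25 J6 -0.15 w 0.0608
turn 1.0821 off_mm [208.  185.5  -3.3] rows>= 5.6
```

View pics/g_crop.png

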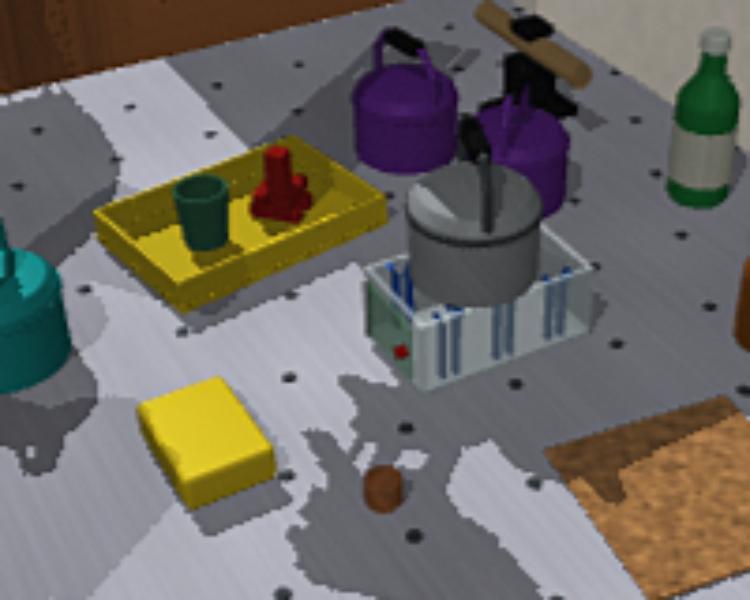

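View pics/g_top.png

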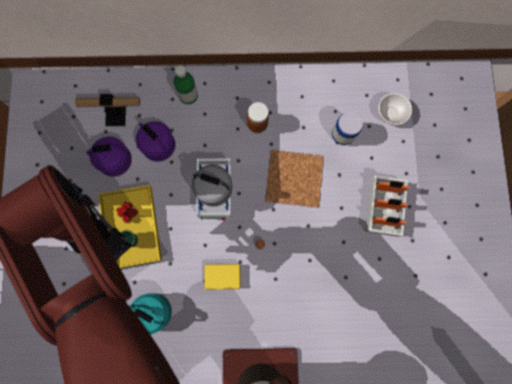

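Both toys are in the tray and the mat is clear. The pot's grip is at (0.539, 0.1165) with the bar at 70°, so the jaws go to -20°.

Call:
step_arm --steps '[{"offset": [-0.011,0.045,0],"turn": 0},{"offset": [-0.011,0.045,0],"turn": 0},{"offset": [-0.011,0.045,0],"turn": 0},{"offset": [-0.011,0.045,0],"turn": 0},{"offset": [-0.011,0.045,0],"turn": 0},{"offset": [-0.011,0.045,0],"turn": 0}]'

```text
t: 14.4
tcp_pos: [0.537, 0.1142, 0.2421]
tool_rot: [0.934, 0.358, -0.002, -0.001]
contact_force: [0.2, 0.9, 0.1]
gripper_width: 0.061
```

Call:
step_arm --steps '[{"offset": [0,0,0],"turn": 0.135},{"offset": [0,0,0],"turn": 0.135},{"offset": [0,0,0],"turn": 0.135},{"offset": [0,0,0],"turn": 0.135},{"offset": [0,0,0],"turn": 0.135},{"offset": [0,0,0],"turn": 0.135},{"offset": [0,0,0],"turn": 0.135},{"offset": [0,0,0],"turn": 0.137}]'

```text
t: 15.2
tcp_pos: [0.5363, 0.116, 0.2418]
tool_rot: [0.984, -0.176, -0.002, 0.001]
contact_force: [-0.6, 0.3, -0.4]
gripper_width: 0.0612
```

```bash
python3 -c "
from h import *
snap('i')
a=cv2.imread('pics/i_side.png');cv2.imwrite('pics/i_crop.png',cv2.resize(a[80:230,190:350],(640,600)))
plan(.539,.1165,.168,-20)"
```

```text
t 15.3 tcp [0.5365 0.116  0.2421] yaw -20.1 tilt 0.23 J6 0.42 w 0.0607
turn -0.0011 off_mm [ 2.2 -1.3 74.1] rows>= 1.5
```

View pics/i_crop.png

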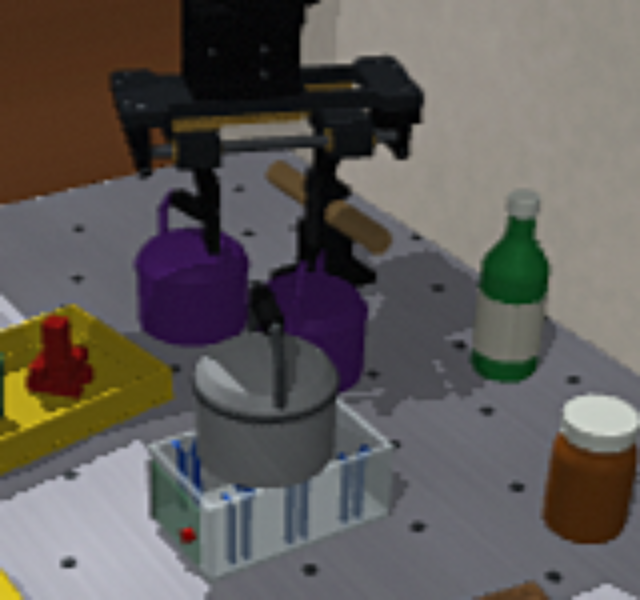

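Call:
step_arm --steps '[{"offset": [0.002,-0.001,0.02],"turn": 0},{"offset": [0,0,0.02],"turn": 0},{"offset": [0,0,0.02],"turn": 0},{"offset": [0,0,0.013],"turn": 0},{"offset": [0,0,0],"turn": 0},{"offset": [0,0,0],"turn": 0}]'

```text
t: 15.9
tcp_pos: [0.5398, 0.1163, 0.1714]
tool_rot: [0.985, -0.173, -0.0, 0.0]
contact_force: [0.3, 0.2, 0.4]
gripper_width: 0.0606
```

Call:
step_arm --steps '[{"offset": [0,0,0],"turn": 0},{"offset": [0,0,0],"turn": 0},{"offset": [0,0,0],"turn": 0},{"offset": [0,0,0],"turn": 0},{"offset": [0,0,0],"turn": 0},{"offset": [0,0,0],"turn": 0},{"offset": [0,0,0],"turn": 0}]' --claw 0 --grip_force 40

```text
t: 16.6
tcp_pos: [0.5401, 0.1163, 0.1716]
tool_rot: [0.985, -0.174, 0.0, 0.0]
contact_force: [1.2, 0.6, -0.8]
gripper_width: 0.0156
```

Call:
step_arm --steps '[{"offset": [0,0,-0.005],"turn": 0},{"offset": [0,0,-0.01],"turn": 0},{"offset": [0,0,-0.01],"turn": 0},{"offset": [0,0,0],"turn": 0}]'

```text
t: 17.0
tcp_pos: [0.5412, 0.1165, 0.1989]
tool_rot: [0.985, -0.174, 0.002, -0.0]
contact_force: [0.9, 0.9, -4.8]
gripper_width: 0.0159
```

```bash
python3 -c "
from h import *
snap('j')
a=cv2.imread('pics/j_side.png');cv2.imwrite('pics/j_crop.png',cv2.resize(a[80:230,190:350],(640,600)))
plan(.581,-.118,.2,-20)"
```

```text
t 17.1 tcp [0.5403 0.1164 0.1972] yaw -20.0 tilt 0.07 J6 0.42 w 0.0154
turn 0.0001 off_mm [118.4 206.3  -2.8] rows>= 4.8
```

View pics/j_crop.png

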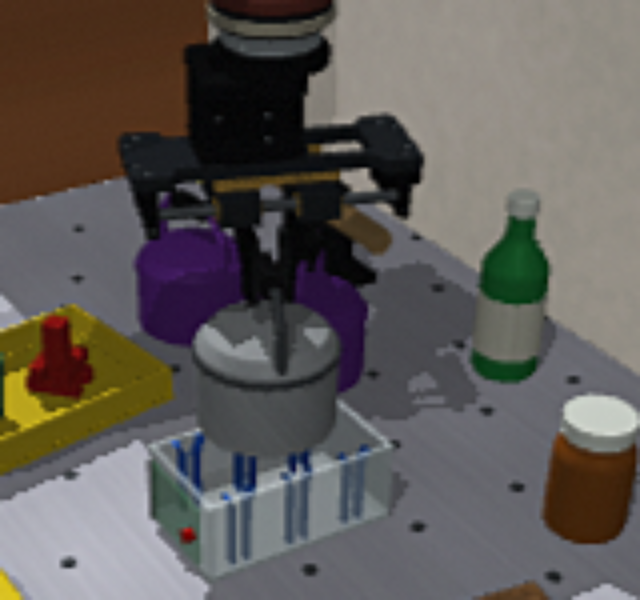

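Call:
step_arm --steps '[{"offset": [0.008,0.014,-0.003],"turn": 0},{"offset": [0.016,0.028,0],"turn": 0},{"offset": [0.018,0.0315,0],"turn": 0},{"offset": [0.018,0.0315,0],"turn": 0},{"offset": [0.018,0.0315,0],"turn": 0},{"offset": [0.018,0.0315,0],"turn": 0},{"offset": [0.015,0.026,0],"turn": 0},{"offset": [0.007,0.012,0],"turn": 0}]'

```text
t: 17.9
tcp_pos: [0.5802, -0.1212, 0.1992]
tool_rot: [0.985, -0.175, -0.0, 0.001]
contact_force: [0.7, 0.2, -4.4]
gripper_width: 0.0159
```

Call:
step_arm --steps '[{"offset": [0,0,0.015],"turn": 0},{"offset": [0,0,0.02],"turn": 0},{"offset": [0,0,0.02],"turn": 0},{"offset": [0,0,0.015],"turn": 0},{"offset": [0,0,0.006],"turn": 0},{"offset": [0,0,0],"turn": 0},{"offset": [0,0,0],"turn": 0}]'

```text
t: 18.6
tcp_pos: [0.5809, -0.1174, 0.1242]
tool_rot: [0.985, -0.173, 0.001, 0.0]
contact_force: [0.4, -0.1, -4.4]
gripper_width: 0.0156
```

```bash
python3 -c "
from h import *
snap('k')
a=cv2.imread('pics/k_side.png');cv2.imwrite('pics/k_crop.png',cv2.resize(a[140:300,230:400],(640,600)))
print(get_obs()['contact_force'])
plan(.581,-.118,.108,-20)"
```

```text
[-0.10367272  0.40958636 -4.05981428]
t 18.7 tcp [ 0.5813 -0.1177  0.1249] yaw -20.0 tilt 0.14 J6 0.02 w 0.0157
turn 0.0003 off_mm [-0.2  0.4 16.9] rows>= 0.3
```

View pics/k_crop.png

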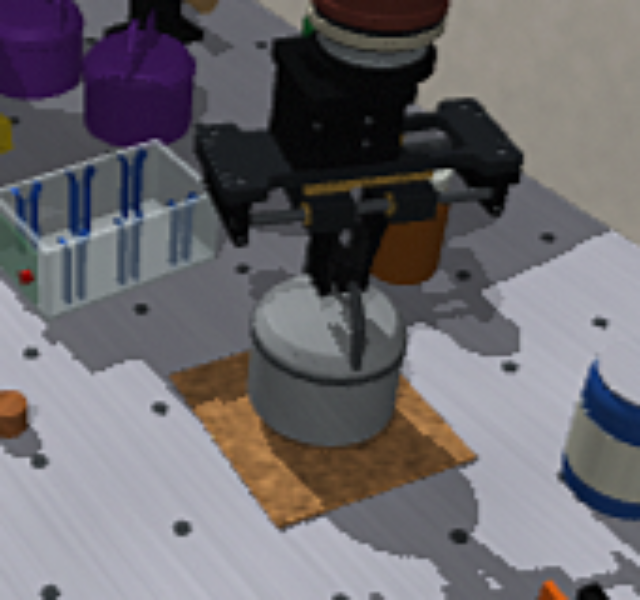

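Level and centred over the mat; about 17 mm to go. Lowering slowly.

Call:
step_arm --steps '[{"offset": [0,0,0.005],"turn": 0},{"offset": [0,0,0.004],"turn": 0},{"offset": [0,0,0.003],"turn": 0},{"offset": [0,0,0.002],"turn": 0},{"offset": [0,0,0],"turn": 0},{"offset": [0,0,0],"turn": 0}]'

```text
t: 19.3
tcp_pos: [0.5804, -0.1176, 0.1095]
tool_rot: [0.985, -0.174, -0.0, -0.0]
contact_force: [-0.4, 0.1, -3.1]
gripper_width: 0.0155
```

Call:
step_arm --steps '[{"offset": [0,0,0.001],"turn": 0},{"offset": [0,0,0.001],"turn": 0},{"offset": [0,0,0.001],"turn": 0},{"offset": [0,0,0],"turn": 0},{"offset": [0,0,0],"turn": 0}]'

```text
t: 19.8
tcp_pos: [0.581, -0.1178, 0.1074]
tool_rot: [0.985, -0.174, 0.001, 0.0]
contact_force: [0.7, -0.0, 1.5]
gripper_width: 0.0156
```

Call:
step_arm --steps '[{"offset": [0,0,0],"turn": 0},{"offset": [0,0,0],"turn": 0},{"offset": [0,0,0],"turn": 0},{"offset": [0,0,0],"turn": 0},{"offset": [0,0,0],"turn": 0}]' --claw 0.6

```text
t: 20.3
tcp_pos: [0.5803, -0.1176, 0.1065]
tool_rot: [0.985, -0.174, -0.0, -0.0]
contact_force: [-0.8, 0.2, 0.6]
gripper_width: 0.0472
```

Call:
step_arm --steps '[{"offset": [0,0,-0.02],"turn": 0},{"offset": [0,0,-0.03],"turn": 0},{"offset": [0,0,-0.04],"turn": 0},{"offset": [0,0,-0.04],"turn": 0},{"offset": [0,0,0],"turn": 0}]'

```text
t: 20.8
tcp_pos: [0.5839, -0.1187, 0.2441]
tool_rot: [0.985, -0.174, 0.006, 0.001]
contact_force: [0.6, 0.5, 0.3]
gripper_width: 0.0519
```

Run:
```python
from h import *
o=snap("l")
a=cv2.imread('pics/l_side.png');b=cv2.imread('pics/l_top.png')
c=np.hstack([cv2.resize(a[140:300,230:400],(400,376)),cv2.resize(b[150:250,180:280],(376,376),interpolation=cv2.INTER_CUBIC)])
cv2.imwrite('pics/l_crop.png',c)
p,d=o["top"];W=pts("top",d)
m=np.zeros(d.shape,bool);m[150:225,190:245]=1
T=W[m&(W[...,2]>.055)&(W[...,2]<.075)];print("cube",len(T),rect(T))
bl=hsvmask(p,(105,90,40),(130,255,255),(190,150,245,225))
n,l,st,ce=cv2.connectedComponentsWithStats(bl.astype(np.uint8))
for i in range(1,n):
    if st[i,4]>=3:print(ce[i].round(1),st[i,4],ray("top",*ce[i],.068)[:2].round(4),np.median(W[l==i],0).round(4))
plan(.49,-.376,.25,-10)
```

```text
cube 530 (array([543.7, 118.1]), array([ 94.1, 166.5]), 88.9)
[200.7 171. ] 20 [0.5912 0.1525] [0.5999 0.1546 0.0483]
[226.8 169.6] 12 [0.5938 0.079 ] [0.5987 0.0791 0.0638]
[200.1 187.5] 21 [0.5438 0.1542] [0.5507 0.1558 0.0575]
[226.6 186.7] 14 [0.5444 0.0799] [0.5495 0.0801 0.0636]
[199.9 204.6] 20 [0.495  0.1548] [0.5004 0.1568 0.0568]
[226.5 204.2] 15 [0.4947 0.0808] [0.4995 0.0813 0.0616]
t 20.9 tcp [ 0.5811 -0.1178  0.238 ] yaw -20.0 tilt 0.17 J6 0.02 w 0.052
turn -0.1745 off_mm [-44.9 270.1 -12. ] rows>= 5.5
```

View pics/l_crop.png

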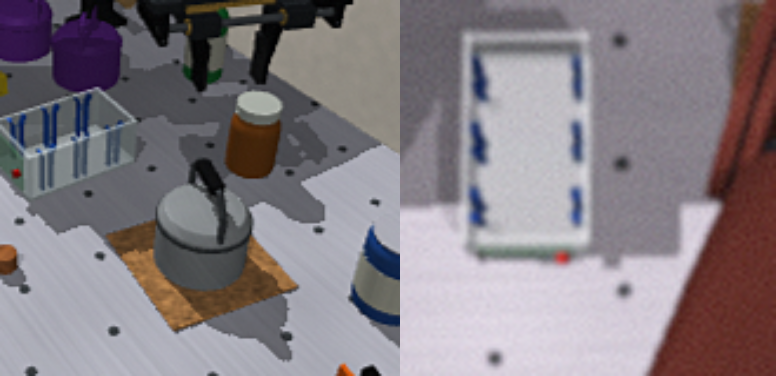

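Run:
```python
from h import *
z=np.load("pics/l_top.npz");p,d=z["p"],z["d"];W=pts("top",d)
bl=hsvmask(p,(105,90,40),(130,255,255),(190,150,245,225))
n,l,st,ce=cv2.connectedComponentsWithStats(bl.astype(np.uint8))
i=l[187,227] if l[187,227] else l[188,227]
for v,u in np.argwhere(l==i): print(u,v,W[v,u].round(3),ray("top",u,v,W[v,u,2]).round(3))
# rim edges
m=np.zeros(d.shape,bool);m[150:230,190:245]=1
T=W[m&(W[...,2]>.062)&(W[...,2]<.074)]
for lo,hi,ax in((.04,.075,1),(.16,.20,1)):
    pass
print(rect(T)); 
R=T[:,1]<.08;L=T[:,1]>.155;F=T[:,0]<.475;B=T[:,0]>.61
for nm,s in zip("RLFB",(R,L,F,B)): print(nm,s.sum(),T[s].mean(0).round(4),T[s].std(0).round(4))
zs=np.load("pics/l_side.npz");ps,ds=zs["p"],zs["d"];S=pts("side",ds)
m=(abs(S[...,0]-.544)<.1)&(abs(S[...,1]-.118)<.065)&(S[...,2]>.06)&(S[...,2]<.075)
print("side",rect(S[m]))
bl=hsvmask(ps,(105,90,40),(130,255,255),(215,160,300,230))&(S[...,2]>.055)&(S[...,2]<.075)&(abs(S[...,0]-.544)<.1)
Q=S[bl]
for q in Q[np.argsort(Q[:,0])]: print(q.round(3),end=" ")
```

```text
226 183 [0.555 0.082 0.067] [0.555 0.082 0.067]
227 183 [0.555 0.079 0.07 ] [0.555 0.079 0.07 ]
226 184 [0.552 0.082 0.067] [0.552 0.082 0.067]
227 184 [0.552 0.079 0.067] [0.552 0.079 0.067]
226 185 [0.551 0.082 0.061] [0.551 0.082 0.061]
227 185 [0.551 0.079 0.059] [0.551 0.079 0.059]
227 186 [0.55  0.08  0.053] [0.55  0.08  0.053]
227 187 [0.549 0.08  0.04 ] [0.549 0.08  0.04 ]
227 188 [0.549 0.081 0.027] [0.549 0.081 0.027]
226 189 [0.539 0.082 0.065] [0.539 0.082 0.065]
227 189 [0.539 0.079 0.062] [0.539 0.079 0.062]
226 190 [0.534 0.082 0.071] [0.534 0.082 0.071]
227 190 [0.535 0.079 0.068] [0.535 0.079 0.068]
227 191 [0.537 0.08  0.043] [0.537 0.08  0.043]
(array([543.9, 119.2]), array([ 92.3, 166.6]), 89.2)
R 120 [0.5421 0.0752 0.0675] [0.0467 0.0021 0.0024]
L 138 [0.542  0.1616 0.067 ] [0.0497 0.0025 0.0025]
F 90 [0.4681 0.1183 0.0669] [0.0025 0.0276 0.0028]
B 101 [0.6222 0.1195 0.067 ] [0.0032 0.0292 0.0025]
side (array([547.3, 121.2]), array([ 97.8, 166.2]), 89.3)
[0.469 0.091 0.067] [0.475 0.126 0.068] [0.488 0.084 0.068] [0.489 0.074 0.063] [0.489 0.075 0.055] [0.49  0.1
[... 1149 characters left out ...]
 [0.56  0.157 0.067] [0.56  0.084 0.07 ] [0.561 0.159 0.069] [0.568 0.164 0.06 ] [0.587 0.082 0.068] [0.588 0.16  0.071] [0.589 0.156 0.065] [0.589 0.085 0.069] [0.59  0.163 0.065] [0.59  0.08  0.068] [0.59  0.158 0.067] [0.591 0.153 0.062] [0.592 0.161 0.069] [0.592 0.155 0.064] [0.593 0.161 0.057] [0.593 0.156 0.056] [0.597 0.163 0.062] [0.601 0.075 0.06 ] [0.603 0.161 0.061] [0.604 0.155 0.057] [0.604 0.156 0.06 ] [0.604 0.156 0.063] [0.607 0.155 0.059] [0.607 0.155 0.067] [0.608 0.086 0.069] [0.608 0.081 0.068] [0.609 0.157 0.061] [0.609 0.163 0.062] [0.609 0.086 0.065] [0.609 0.164 0.065] [0.609 0.159 0.068] [0.61  0.155 0.07 ] [0.612 0.081 0.067] [0.612 0.157 0.064] [0.616 0.162 0.056]
```

The pot stands upright on the mat. The cameras disagree by about 3 mm on the cube position; I'll settle that with a held panel over the cube. Next, the first panel.

Call:
step_arm --steps '[{"offset": [0,0,0],"turn": -0.0875},{"offset": [0,0,0],"turn": -0.087},{"offset": [-0.0145,0.04,0],"turn": 0},{"offset": [-0.0145,0.04,0],"turn": 0},{"offset": [-0.0145,0.04,0],"turn": 0},{"offset": [-0.0145,0.04,0],"turn": 0},{"offset": [-0.0145,0.04,0],"turn": 0},{"offset": [-0.0145,0.04,0],"turn": 0}]' --claw 0.35 --grip_force 25

```text
t: 21.7
tcp_pos: [0.4511, -0.3393, 0.2342]
tool_rot: [0.996, -0.087, -0.001, -0.001]
contact_force: [1.0, 1.0, 0.0]
gripper_width: 0.0305
```

Run:
```python
from h import *
o=snap("m")
for n in("side","top"):
    p,d=o[n];P=pts(n,d)
    k=(p.max(2)<60)&(P[...,2]>.096)&(P[...,2]<.118)&(abs(P[...,0]-.487)<.09)&(abs(P[...,1]+.376)<.05)
    nn,l,st,ce=cv2.connectedComponentsWithStats(k.astype(np.uint8))
    for i in range(1,nn):
        if st[i,4]>8: print(n,st[i,4],P[l==i].mean(0).round(4),rect(P[l==i]))
    m=(P[...,2]>.036)&(P[...,2]<.05)&(abs(P[...,0]-.487)<.12)&(abs(P[...,1]+.376)<.08)
    print(n,"rack",rect(P[m]))
plan(.436,-.367,.13,-10)
```

```text
side 152 [ 0.5355 -0.3844  0.1071] (array([ 537.8, -383. ]), array([29.2, 13.5]), 80.2)
side 151 [ 0.4865 -0.3759  0.1072] (array([ 488.2, -374.6]), array([28. , 12.7]), 82.4)
side 156 [ 0.4373 -0.3673  0.1073] (array([ 439.4, -366. ]), array([28.7, 12.7]), 80.4)
side rack (array([ 489.1, -372.7]), array([ 96.6, 160.8]), 80.2)
top 33 [ 0.5346 -0.3776  0.108 ] (array([ 534.7, -378.8]), array([18.3, 10.8]), 84.0)
top 30 [ 0.4855 -0.3681  0.1082] (array([ 484.8, -368.9]), array([15.9,  9.7]), 86.3)
top rack (array([ 488.7, -362.2]), array([ 68.8, 161.9]), 78.1)
t 21.8 tcp [ 0.4496 -0.3421  0.2342] yaw -10.3 tilt 0.22 J6 -0.61 w 0.03
turn -0.0053 off_mm [ -9.   26.8 104.2] rows>= 2.2
```

View pics/m_side.png

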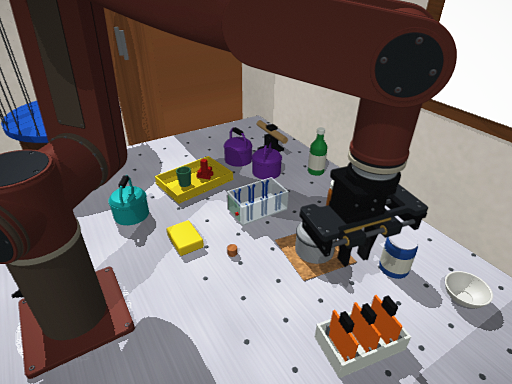

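Call:
step_arm --steps '[{"offset": [-0.009,0.026,0.02],"turn": -0.006},{"offset": [0,0,0.035],"turn": 0},{"offset": [0,0,0.035],"turn": 0},{"offset": [0,0,0],"turn": 0},{"offset": [0,0,0],"turn": 0}]'

```text
t: 22.3
tcp_pos: [0.4392, -0.3615, 0.1453]
tool_rot: [0.996, -0.084, -0.001, -0.001]
contact_force: [0.8, 0.8, -0.1]
gripper_width: 0.0303
```

Run:
```python
from h import *
p,d=capture("side");cv2.imwrite("pics/n.png",cv2.resize(p[250:384,290:440,::-1],(670,600)))
plan(.4377,-.3665,.077,-9.9)
```

```text
t 22.4 tcp [ 0.4401 -0.3626  0.1472] yaw -9.6 tilt 0.01 J6 -0.66 w 0.0303
turn 0.0049 off_mm [-1.7  4.3 70.2] rows>= 1.4
```

View pics/n.png

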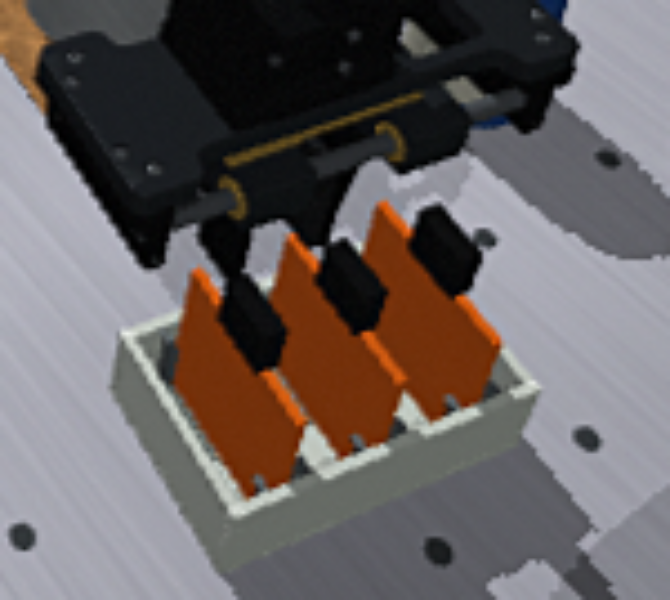

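Call:
step_arm --steps '[{"offset": [-0.0015,0.004,0],"turn": 0.003},{"offset": [0,0,0.03],"turn": 0},{"offset": [0,0,0.025],"turn": 0},{"offset": [0,0,0.014],"turn": 0},{"offset": [0,0,0],"turn": 0},{"offset": [0,0,0],"turn": 0}]'

```text
t: 22.95
tcp_pos: [0.4381, -0.3673, 0.0789]
tool_rot: [0.996, -0.086, 0.001, 0.001]
contact_force: [0.3, 0.2, 0.6]
gripper_width: 0.0304
```

Call:
step_arm --steps '[{"offset": [0,0,0],"turn": 0},{"offset": [0,0,0],"turn": 0},{"offset": [0,0,0],"turn": 0},{"offset": [0,0,0],"turn": 0},{"offset": [0,0,0],"turn": 0}]' --claw 0

```text
t: 23.45
tcp_pos: [0.4381, -0.3671, 0.0784]
tool_rot: [0.996, -0.086, 0.001, 0.001]
contact_force: [0.2, -0.2, 3.4]
gripper_width: 0.0115
```

Call:
step_arm --steps '[{"offset": [0,0,-0.02],"turn": 0},{"offset": [0,0,-0.03],"turn": 0},{"offset": [0,0,-0.04],"turn": 0},{"offset": [0,0,-0.04],"turn": 0},{"offset": [0,0,-0.04],"turn": 0},{"offset": [0,0,0],"turn": -0.078},{"offset": [0,0,0],"turn": -0.077}]'

```text
t: 24.15
tcp_pos: [0.438, -0.3672, 0.2495]
tool_rot: [1.0, -0.007, 0.001, 0.001]
contact_force: [0.2, 0.1, -1.0]
gripper_width: 0.0114
```

Run:
```python
from h import *
p,d=capture("side");cv2.imwrite("pics/n2.png",cv2.resize(p[200:384,250:440,::-1],(620,600)))
plan(.47,.118,.245,-1)
```

```text
t 24.2 tcp [ 0.4375 -0.3667  0.2482] yaw -0.5 tilt 0.05 J6 -0.83 w 0.0113
turn 0.0079 off_mm [  24.  -485.2    3.2] rows>= 9.7
```

View pics/n2.png

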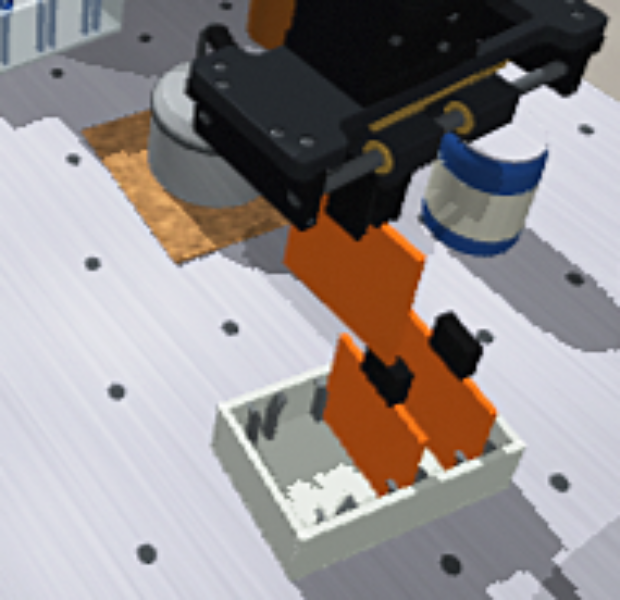

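Call:
step_arm --steps '[{"offset": [0.005,-0.03,0],"turn": 0.004},{"offset": [0.006,-0.045,0],"turn": 0.004},{"offset": [0.006,-0.045,0],"turn": 0},{"offset": [0.006,-0.045,0],"turn": 0},{"offset": [0.006,-0.045,0],"turn": 0},{"offset": [0.006,-0.045,0],"turn": 0},{"offset": [0.006,-0.045,0],"turn": 0},{"offset": [0.006,-0.045,0],"turn": 0}]'

```text
t: 25.0
tcp_pos: [0.4921, -0.0209, 0.2471]
tool_rot: [1.0, -0.013, -0.0, -0.0]
contact_force: [0.5, -0.1, -1.0]
gripper_width: 0.0117
```

Call:
step_arm --steps '[{"offset": [0.005,-0.045,0],"turn": 0},{"offset": [0.004,-0.045,0],"turn": 0},{"offset": [0.002,-0.03,0],"turn": 0},{"offset": [0,-0.02,0.02],"turn": 0},{"offset": [0,0,0.03],"turn": 0},{"offset": [0,0,0.03],"turn": 0},{"offset": [0,0,0],"turn": 0},{"offset": [0,0,0],"turn": 0}]'

```text
t: 25.8
tcp_pos: [0.5064, 0.1168, 0.1673]
tool_rot: [1.0, -0.013, -0.001, 0.0]
contact_force: [0.5, -0.3, 0.5]
gripper_width: 0.0117
```

```bash
cat > look.py <<'E'
from h import *
import sys
tag=sys.argv[1]
o=snap(tag)
ob=[get_obs()["tcp_pos"] for _ in range(1)]
a=o["side"][0][:,:,::-1];b=o["top"][0][:,:,::-1]
cv2.imwrite(f"pics/{tag}_crop.png",np.hstack([cv2.resize(a[120:240,200:320],(400,400),interpolation=cv2.INTER_CUBIC),cv2.resize(b[130:240,170:280],(400,400),interpolation=cv2.INTER_CUBIC)]))
for n in("side","top"):
    p,d=o[n];P=pts(n,d)
    bx=(170,100,350,260)
    m=hsvmask(p,(3,150,50),(18,255,255),bx)&(abs(P[...,0]-.54)<.12)&(abs(P[...,1]-.118)<.1)
    Q=P[m]
    if len(Q): print(n,"panel",len(Q),"min",np.percentile(Q,3,axis=0).round(4),"max",np.percentile(Q,97,axis=0).round(4),"med",np.median(Q,0).round(4)); print(rect(Q))
    m=(P[...,2]>.06)&(P[...,2]<.075)&(abs(P[...,0]-.545)<.1)&(abs(P[...,1]-.119)<.06)
    print(n,"cube",rect(P[m]))
plan(.4945,.119,.16,-1)
E
python3 look.py o
```

```text
side panel 339 min [0.4923 0.0789 0.0969] max [0.5089 0.1554 0.1756] med [0.5051 0.1064 0.134 ]
(array([497.2, 132.9]), array([105.2,  75.7]), 58.2)
side cube (array([548.4, 121.7]), array([ 99.4, 166.6]), 89.6)
top panel 959 min [0.4382 0.0548 0.5235] max [0.5346 0.1514 0.5787] med [0.4924 0.1019 0.5498]
(array([478.3, 103. ]), array([123.2,  98.5]), 4.6)
top cube (array([469.1,  93.7]), array([2.3, 0. ]), 174.1)
t 25.9 tcp [0.5081 0.1168 0.1694] yaw -1.5 tilt 0.14 J6 0.1 w 0.0117
turn -0.0079 off_mm [-13.6  -1.9   9.4] rows>= 0.3
```

View pics/o_crop.png

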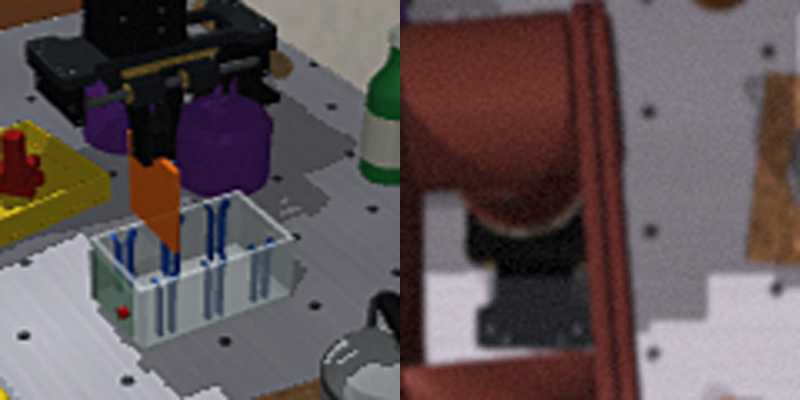

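```bash
cat > avg.py <<'E'
from h import *
import sys
T=[];F=[]
for i in range(8):
    capture("side");o=get_obs();T.append(o["tcp_pos"]);F.append(o["contact_force"])
T=np.array(T);print("avg tcp",T.mean(0).round(4),"sd",T.std(0).round(4),"F",np.mean(F,0).round(2))
m=T.mean(0)
x,y,z,yaw=map(float,sys.argv[1:5]);plan(*(np.array([x,y,z])-m+get_obs()["tcp_pos"]),yaw)
E
python3 avg.py .4975 .120 .145 -.9
```

```text
avg tcp [0.5078 0.1168 0.1689] sd [0.0004 0.     0.0006] F [ 0.09 -0.01 -0.37]
t 26.3 tcp [0.5072 0.1169 0.168 ] yaw -1.4 tilt 0.04 J6 0.1 w 0.0118
turn -0.0089 off_mm [-10.3  -3.   23.9] rows>= 0.5
```

Call:
step_arm --steps '[{"offset": [-0.005,-0.002,0.01],"turn": -0.009},{"offset": [-0.005,-0.001,0.008],"turn": 0},{"offset": [0,0,0.004],"turn": 0},{"offset": [0,0,0],"turn": 0},{"offset": [0,0,0],"turn": 0}]'

```text
t: 26.8
tcp_pos: [0.497, 0.1201, 0.1454]
tool_rot: [1.0, -0.008, -0.0, 0.0]
contact_force: [-0.6, 0.0, 0.0]
gripper_width: 0.0114
```

```bash
python3 avg.py .498 .120 .08 -.9
python3 - <<'E'
from h import *
p,d=capture("side");P=pts("side",d)
cv2.imwrite("pics/q.png",cv2.resize(p[150:230,215:300,::-1],(640,600),interpolation=cv2.INTER_CUBIC))
m=hsvmask(p,(3,150,50),(18,255,255),(170,100,350,260))&(abs(P[...,0]-.5)<.03)&(abs(P[...,1]-.118)<.1)
Q=P[m];print(len(Q),np.percentile(Q,[3,50,97],axis=0).round(4))
E
```

```text
avg tcp [0.4973 0.1201 0.1458] sd [0.0001 0.     0.0001] F [ 0.03  0.03 -0.33]
t 27.2 tcp [0.4972 0.1201 0.1457] yaw -0.9 tilt 0.02 J6 0.1 w 0.0116
turn 0.0001 off_mm [ 0.7  0.1 65.8] rows>= 1.3
332 [[0.4766 0.0823 0.079 ]
 [0.4959 0.1074 0.1181]
 [0.4988 0.158  0.3647]]
```

View pics/q.png

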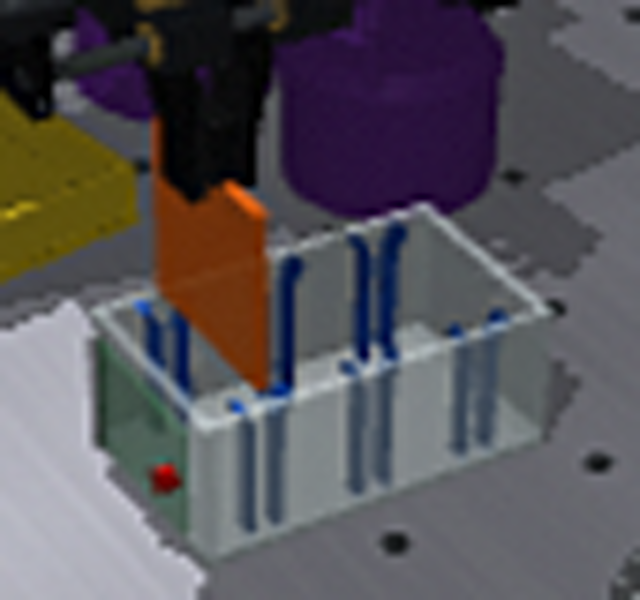

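The panel corner at (262,390) in the crop sits between the slot-0 ribs (235,405)/(280,390), and the far edge matches too. Inserting slowly.

Call:
step_arm --steps '[{"offset": [0,0,0.004],"turn": 0},{"offset": [0,0,0.004],"turn": 0},{"offset": [0,0,0.004],"turn": 0},{"offset": [0,0,0.004],"turn": 0},{"offset": [0,0,0],"turn": 0}]'

```text
t: 27.75
tcp_pos: [0.4966, 0.1201, 0.1286]
tool_rot: [1.0, -0.008, -0.001, 0.0]
contact_force: [0.2, 0.2, -0.9]
gripper_width: 0.0116
```

```bash
python3 avg.py .498 .120 .08 -.9
```

```text
avg tcp [0.497  0.1201 0.1296] sd [0.0001 0.     0.0002] F [ 0.24 -0.05 -0.34]
t 28.1 tcp [0.4971 0.1202 0.1297] yaw -0.9 tilt 0.02 J6 0.1 w 0.0118
turn 0.0002 off_mm [ 1.   0.1 49.6] rows>= 1.0
```

Call:
step_arm --steps '[{"offset": [0,0,0.006],"turn": 0},{"offset": [0,0,0.006],"turn": 0},{"offset": [0,0,0.006],"turn": 0},{"offset": [0,0,0.006],"turn": 0},{"offset": [0,0,0.006],"turn": 0},{"offset": [0,0,0.006],"turn": 0},{"offset": [0,0,0.006],"turn": 0},{"offset": [0,0,0],"turn": 0}]'

```text
t: 28.95
tcp_pos: [0.4968, 0.1201, 0.0866]
tool_rot: [1.0, -0.008, -0.0, 0.0]
contact_force: [0.6, 0.3, -1.2]
gripper_width: 0.0115
```

```bash
python3 avg.py .498 .120 .0784 -.9
```

```text
avg tcp [0.497  0.1201 0.0876] sd [0.0001 0.     0.0002] F [-0.17 -0.06 -0.45]
t 29.4 tcp [0.4971 0.1202 0.0878] yaw -0.9 tilt 0.01 J6 0.1 w 0.0117
turn 0.0002 off_mm [1.  0.1 9.2] rows>= 0.2
```

Call:
step_arm --steps '[{"offset": [0,0,0.003],"turn": 0},{"offset": [0,0,0.003],"turn": 0},{"offset": [0,0,0.002],"turn": 0},{"offset": [0,0,0.001],"turn": 0},{"offset": [0,0,0],"turn": 0},{"offset": [0,0,0],"turn": 0}]'

```text
t: 29.95
tcp_pos: [0.4969, 0.1201, 0.0785]
tool_rot: [1.0, -0.008, -0.0, 0.0]
contact_force: [0.5, 0.3, -1.2]
gripper_width: 0.0116
```

Call:
step_arm --steps '[{"offset": [0,0,0],"turn": 0},{"offset": [0,0,0],"turn": 0},{"offset": [0,0,0],"turn": 0},{"offset": [0,0,0],"turn": 0}]' --claw 0.3

```text
t: 30.35
tcp_pos: [0.497, 0.1201, 0.0786]
tool_rot: [1.0, -0.008, 0.0, -0.0]
contact_force: [-0.4, 0.0, -0.4]
gripper_width: 0.0253
```

Call:
step_arm --steps '[{"offset": [0,0,-0.02],"turn": 0},{"offset": [0,0,-0.04],"turn": 0},{"offset": [0,0,-0.05],"turn": 0},{"offset": [0,0,-0.05],"turn": 0},{"offset": [0,0.01,0],"turn": 0}]'

```text
t: 30.85
tcp_pos: [0.5013, 0.1111, 0.2473]
tool_rot: [1.0, -0.007, 0.007, -0.001]
contact_force: [0.3, -0.5, 0.8]
gripper_width: 0.0259
```

```bash
python3 avg.py .487 -.3745 .24 -9.9
python3 - <<'E'
from h import *
p,d=capture("side");P=pts("side",d)
cv2.imwrite("pics/r.png",cv2.resize(p[130:230,200:300,::-1],(600,600),interpolation=cv2.INTER_CUBIC))
m=(p.max(2)<60)&(P[...,2]>.07)&(P[...,2]<.13)&(abs(P[...,0]-.5)<.03)&(abs(P[...,1]-.118)<.05)
Q=P[m];print(len(Q),np.percentile(Q,[3,50,97],axis=0).round(4))
E
```

```text
avg tcp [0.4967 0.1099 0.2382] sd [0.0013 0.0004 0.0023] F [ 0.12  0.2  -0.22]
t 31.2 tcp [0.496  0.1103 0.2368] yaw -0.9 tilt 0.18 J6 0.08 w 0.0263
turn 0.1574 off_mm [ 73.8 478.9  -1.8] rows>= 9.7
78 [[0.4915 0.1063 0.0892]
 [0.4948 0.1145 0.1056]
 [0.5034 0.1356 0.1132]]
```

View pics/r.png

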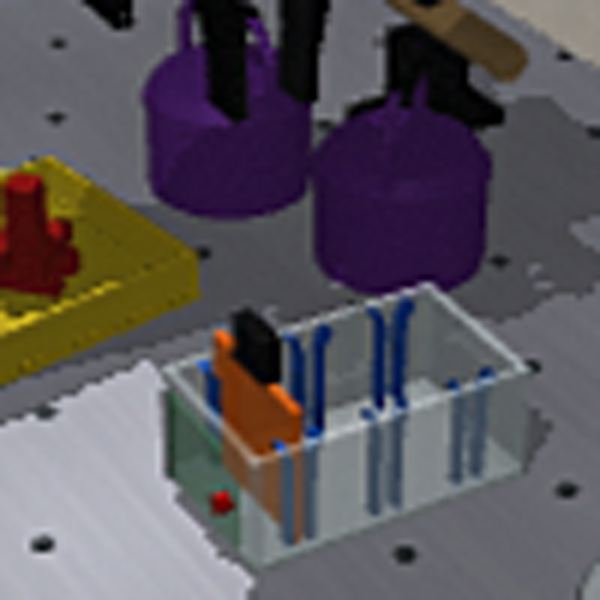

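Panel 1 is fully home (tab top z≈0.112) between the slot-0 ribs. Next, the middle panel.

Call:
step_arm --steps '[{"offset": [0,0.04,0],"turn": 0},{"offset": [0,0.048,0],"turn": 0},{"offset": [0,0.048,0],"turn": 0},{"offset": [0,0.048,0],"turn": 0},{"offset": [0,0.048,0],"turn": 0},{"offset": [0,0.048,0],"turn": 0},{"offset": [0,0.048,0],"turn": 0},{"offset": [0,0.048,0],"turn": 0}]' --claw 0.35

```text
t: 32.1
tcp_pos: [0.4906, -0.2675, 0.2379]
tool_rot: [1.0, -0.008, -0.0, -0.0]
contact_force: [0.6, 0.1, -0.3]
gripper_width: 0.0302
```

Call:
step_arm --steps '[{"offset": [-0.001,0.048,0],"turn": 0},{"offset": [-0.001,0.048,0],"turn": 0},{"offset": [0,0.012,0],"turn": 0.078},{"offset": [0,0,0.03],"turn": 0.079},{"offset": [0,0,0.035],"turn": 0},{"offset": [0,0,0.03],"turn": 0},{"offset": [0,0,0],"turn": 0},{"offset": [0,0,0],"turn": 0}]'

```text
t: 32.9
tcp_pos: [0.4871, -0.3733, 0.143]
tool_rot: [0.996, -0.086, -0.001, -0.001]
contact_force: [-0.3, 0.1, 0.2]
gripper_width: 0.0307
```

```bash
python3 avg.py .487 -.3745 .0787 -9.9
python3 - <<'E'
from h import *
p,d=capture("side");cv2.imwrite("pics/s.png",cv2.resize(p[250:384,290:440,::-1],(670,600)))
E
```

```text
avg tcp [ 0.4882 -0.3745  0.1454] sd [0.0003 0.0002 0.0005] F [ 0.26  0.04 -0.04]
t 33.3 tcp [ 0.4878 -0.3741  0.1447] yaw -9.9 tilt 0.1 J6 -0.61 w 0.0306
turn 0.0004 off_mm [-1.2  0.2 66.7] rows>= 1.3
```

View pics/s.png

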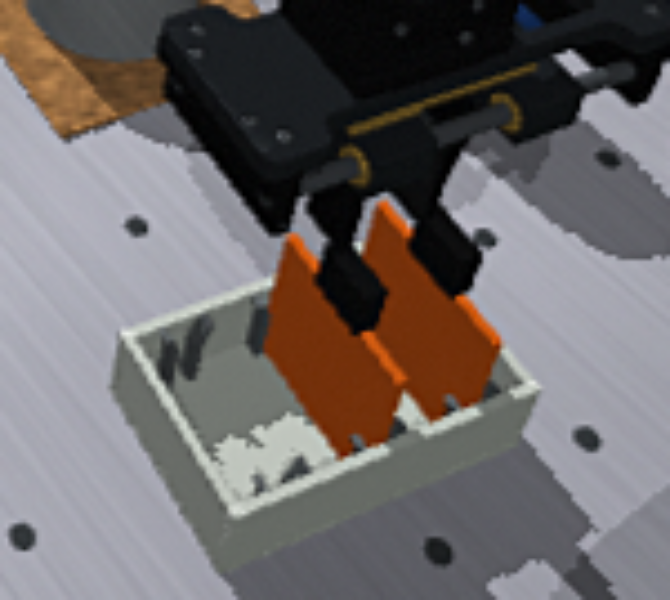

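Call:
step_arm --steps '[{"offset": [-0.001,0,0.02],"turn": 0},{"offset": [0,0,0.025],"turn": 0},{"offset": [0,0,0.015],"turn": 0},{"offset": [0,0,0.007],"turn": 0},{"offset": [0,0,0],"turn": 0},{"offset": [0,0,0],"turn": 0}]'

```text
t: 33.95
tcp_pos: [0.4869, -0.3741, 0.0774]
tool_rot: [0.996, -0.086, 0.0, 0.0]
contact_force: [0.2, -0.1, 0.4]
gripper_width: 0.0307
```

Call:
step_arm --steps '[{"offset": [0,0,0],"turn": 0},{"offset": [0,0,0],"turn": 0},{"offset": [0,0,0],"turn": 0},{"offset": [0,0,0],"turn": 0},{"offset": [0,0,0],"turn": 0}]' --claw 0

```text
t: 34.45
tcp_pos: [0.4868, -0.3739, 0.0772]
tool_rot: [0.996, -0.086, 0.001, 0.0]
contact_force: [-0.4, -0.3, 3.4]
gripper_width: 0.0118
```

Call:
step_arm --steps '[{"offset": [0,0,-0.02],"turn": 0},{"offset": [0,0,-0.03],"turn": 0},{"offset": [0,0,-0.04],"turn": 0},{"offset": [0,0,-0.04],"turn": 0},{"offset": [0,0,-0.04],"turn": 0},{"offset": [0,0,0],"turn": -0.079},{"offset": [0,0,0],"turn": -0.078}]'

```text
t: 35.15
tcp_pos: [0.487, -0.3742, 0.2488]
tool_rot: [1.0, -0.006, 0.001, 0.001]
contact_force: [0.7, 0.3, -0.9]
gripper_width: 0.0117
```

```bash
python3 avg.py .547 .1195 .15 -0.9
```

```text
avg tcp [ 0.4862 -0.3735  0.2462] sd [0.0001 0.0001 0.0005] F [-0.12  0.01 -0.5 ]
t 35.5 tcp [ 0.4862 -0.3735  0.246 ] yaw -0.9 tilt 0.05 J6 -0.77 w 0.012
turn -0.0007 off_mm [  53.1 -493.8   96.2] rows>= 10.1
```

Call:
step_arm --steps '[{"offset": [0.0045,-0.035,0],"turn": 0},{"offset": [0.005,-0.046,0],"turn": 0},{"offset": [0.005,-0.046,0],"turn": 0},{"offset": [0.005,-0.046,0],"turn": 0},{"offset": [0.005,-0.046,0],"turn": 0},{"offset": [0.005,-0.046,0],"turn": 0},{"offset": [0.005,-0.046,0],"turn": 0},{"offset": [0.005,-0.046,0],"turn": 0}]'

```text
t: 36.35
tcp_pos: [0.5313, -0.0154, 0.2466]
tool_rot: [1.0, -0.008, 0.0, 0.0]
contact_force: [1.1, -0.5, -0.3]
gripper_width: 0.0118
```

Call:
step_arm --steps '[{"offset": [0.005,-0.046,0],"turn": 0},{"offset": [0.005,-0.046,0],"turn": 0},{"offset": [0.0035,-0.045,0],"turn": 0},{"offset": [0,0,0.025],"turn": 0},{"offset": [0,0,0.035],"turn": 0},{"offset": [0,0,0.032],"turn": 0},{"offset": [0,0,0],"turn": 0},{"offset": [0,0,0],"turn": 0}]'

```text
t: 37.15
tcp_pos: [0.5468, 0.1195, 0.1546]
tool_rot: [1.0, -0.008, -0.001, 0.0]
contact_force: [0.1, 0.9, -0.9]
gripper_width: 0.0119
```

```bash
python3 avg.py .547 .1195 .145 -0.9;python3 - <<'E'
from h import *
p,d=capture("side")
cv2.imwrite("pics/u.png",cv2.resize(p[150:230,215:300,::-1],(640,600),interpolation=cv2.INTER_CUBIC))
E
```

```text
avg tcp [0.5482 0.1195 0.1565] sd [0.0004 0.     0.0005] F [ 0.28 -0.16 -0.51]
t 37.5 tcp [0.5476 0.1195 0.1556] yaw -0.9 tilt 0.1 J6 0.09 w 0.0119
turn -0.0 off_mm [-1.2 -0.  11.5] rows>= 0.2
```

View pics/u.png

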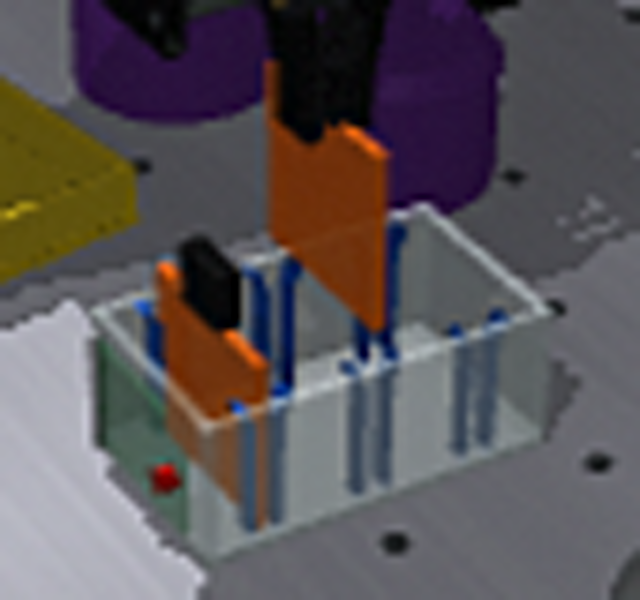

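Call:
step_arm --steps '[{"offset": [-0.001,0,0.006],"turn": 0},{"offset": [0,0,0.006],"turn": 0},{"offset": [0,0,0.004],"turn": 0},{"offset": [0,0,0.004],"turn": 0},{"offset": [0,0,0.004],"turn": 0},{"offset": [0,0,0.004],"turn": 0},{"offset": [0,0,0],"turn": 0}]'

```text
t: 38.3
tcp_pos: [0.5459, 0.1195, 0.1259]
tool_rot: [1.0, -0.008, -0.0, 0.0]
contact_force: [0.9, -0.2, -1.5]
gripper_width: 0.0119
```

```bash
python3 avg.py .547 .1195 .0772 -0.9
```

```text
avg tcp [0.5461 0.1195 0.1266] sd [0.     0.     0.0002] F [ 0.45 -0.3  -0.65]
t 38.7 tcp [0.5461 0.1196 0.1267] yaw -0.9 tilt 0.02 J6 0.09 w 0.0119
turn 0.0002 off_mm [ 0.9  0.  49.4] rows>= 1.0
```

Call:
step_arm --steps '[{"offset": [0.0005,0,0.006],"turn": 0},{"offset": [0,0,0.006],"turn": 0},{"offset": [0,0,0.006],"turn": 0},{"offset": [0,0,0.006],"turn": 0},{"offset": [0,0,0.006],"turn": 0},{"offset": [0,0,0.006],"turn": 0},{"offset": [0,0,0.005],"turn": 0},{"offset": [0,0,0],"turn": 0}]'

```text
t: 39.5
tcp_pos: [0.5465, 0.1195, 0.0847]
tool_rot: [1.0, -0.008, -0.0, 0.0]
contact_force: [2.2, -0.1, -1.1]
gripper_width: 0.0116
```

Call:
step_arm --steps '[{"offset": [0,0,0.003],"turn": 0},{"offset": [0,0,0.003],"turn": 0},{"offset": [0,0,0.001],"turn": 0},{"offset": [0,0,0.001],"turn": 0},{"offset": [0,0,0],"turn": 0},{"offset": [0,0,0],"turn": 0}]'

```text
t: 40.1
tcp_pos: [0.5467, 0.1196, 0.0776]
tool_rot: [1.0, -0.008, 0.0, -0.0]
contact_force: [1.3, -0.8, -2.0]
gripper_width: 0.0117
```

Call:
step_arm --steps '[{"offset": [0,0,0],"turn": 0},{"offset": [0,0,0],"turn": 0},{"offset": [0,0,0],"turn": 0},{"offset": [0,0,0],"turn": 0}]' --claw 0.3

```text
t: 40.5
tcp_pos: [0.5464, 0.1195, 0.0775]
tool_rot: [1.0, -0.008, -0.0, 0.0]
contact_force: [0.2, 0.5, 0.3]
gripper_width: 0.0255
```

Call:
step_arm --steps '[{"offset": [0,0,-0.02],"turn": 0},{"offset": [0,0,-0.04],"turn": 0},{"offset": [0,0,-0.05],"turn": 0},{"offset": [0,0,-0.05],"turn": 0},{"offset": [0,0.01,0],"turn": 0}]'

```text
t: 41.0
tcp_pos: [0.5508, 0.1105, 0.2468]
tool_rot: [1.0, -0.007, 0.007, -0.001]
contact_force: [0.9, -0.9, 1.0]
gripper_width: 0.0263
```

```bash
python3 avg.py .5363 -.3835 .24 -9.9
python3 - <<'E'
from h import *
p,d=capture("side");P=pts("side",d)
cv2.imwrite("pics/v.png",cv2.resize(p[130:230,200:300,::-1],(600,600),interpolation=cv2.INTER_CUBIC))
m=(p.max(2)<60)&(P[...,2]>.07)&(P[...,2]<.13)&(abs(P[...,0]-.547)<.025)&(abs(P[...,1]-.118)<.05)
Q=P[m];print(len(Q),np.percentile(Q,[3,50,97],axis=0).round(4))
E
```

```text
avg tcp [0.5461 0.1093 0.2371] sd [0.0013 0.0004 0.0025] F [0.12 0.13 0.01]
t 41.4 tcp [0.5454 0.1097 0.2356] yaw -0.9 tilt 0.19 J6 0.07 w 0.0262
turn 0.1574 off_mm [ 75.  487.2  -2.9] rows>= 9.9
79 [[0.5416 0.1041 0.0878]
 [0.5444 0.113  0.1051]
 [0.5533 0.1328 0.113 ]]
```

View pics/v.png

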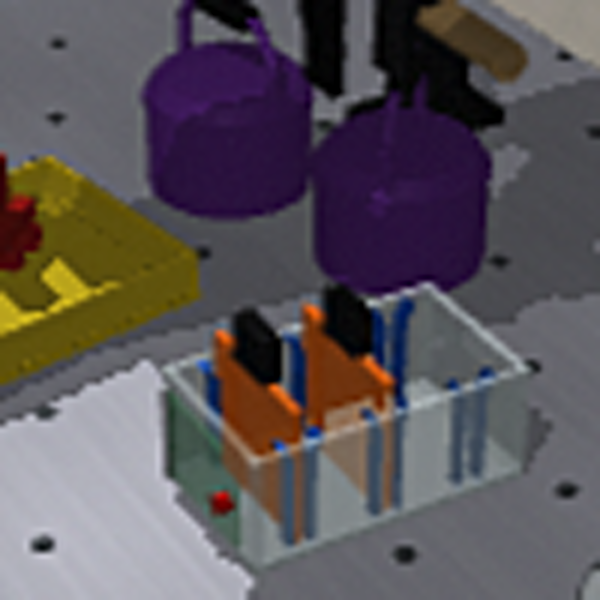

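Panel 2 is home. The knot looks shifted in the tray compared with the previous crop, so I'll check it.

Run:
```python
from h import *
o=snap("w")
a=o["side"][0][:,:,::-1];b=o["top"][0][:,:,::-1]
cv2.imwrite("pics/w_crop.png",np.hstack([cv2.resize(a[140:220,140:240],(400,320),interpolation=cv2.INTER_CUBIC),cv2.resize(b[170:280,80:220],(400,320),interpolation=cv2.INTER_CUBIC)]))
p,d=o["side"];P=pts("side",d)
m=(hsvmask(p,(0,150,40),(4,255,255),(140,130,245,220))|hsvmask(p,(174,150,40),(180,255,255),(140,130,245,220)))&(P[...,2]<.1)
Q=P[m];print("knot",len(Q),np.percentile(Q,[3,50,97],axis=0).round(3),rect(Q))
c,s=np.cos(np.radians(9.1)),np.sin(np.radians(9.1));q=Q.mean(0)[:2]-[.449,.369];print("tray frame",(q@np.array([[c,-s],[s,c]])).round(3))
```

```text
knot 209 [[0.456 0.095 0.01 ]
 [0.477 0.401 0.033]
 [0.506 0.413 0.07 ]] (array([460.8, 256.3]), array([329.,  56.]), 82.0)
tray frame [0.032 0.01 ]
```

View pics/w_crop.png

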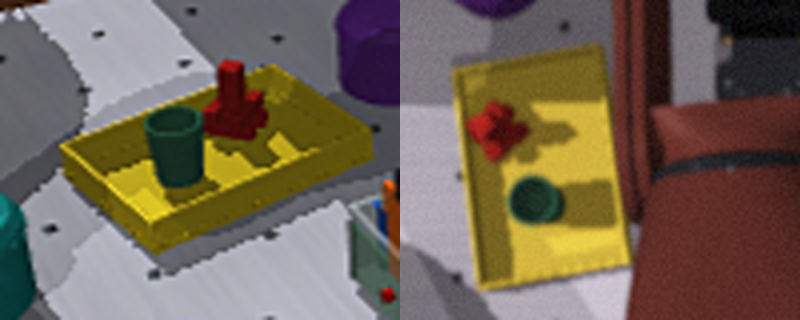

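The knot was knocked toward the tray's +y wall. It's upright and still well inside (local y≈0.03), so no mending is needed. Third panel next.

Call:
step_arm --steps '[{"offset": [0,0.04,0],"turn": 0},{"offset": [0,0.048,0],"turn": 0},{"offset": [0,0.048,0],"turn": 0},{"offset": [0,0.048,0],"turn": 0},{"offset": [0,0.048,0],"turn": 0},{"offset": [0,0.048,0],"turn": 0},{"offset": [0,0.048,0],"turn": 0},{"offset": [0,0.048,0],"turn": 0}]' --claw 0.35

```text
t: 42.35
tcp_pos: [0.5402, -0.2683, 0.2374]
tool_rot: [1.0, -0.008, 0.0, -0.0]
contact_force: [0.2, 0.4, 0.0]
gripper_width: 0.0301
```

Call:
step_arm --steps '[{"offset": [-0.001,0.048,0],"turn": 0},{"offset": [-0.001,0.048,0],"turn": 0},{"offset": [0,0.02,0],"turn": 0.078},{"offset": [0,0,0.03],"turn": 0.079},{"offset": [0,0,0.035],"turn": 0},{"offset": [0,0,0.03],"turn": 0},{"offset": [0,0,0],"turn": 0},{"offset": [0,0,0],"turn": 0}]'

```text
t: 43.15
tcp_pos: [0.5366, -0.3821, 0.1423]
tool_rot: [0.996, -0.086, -0.001, -0.0]
contact_force: [1.2, -0.0, -0.2]
gripper_width: 0.0306
```

```bash
python3 avg.py .5363 -.3835 .0777 -9.9
python3 - <<'E'
from h import *
p,d=capture("side");cv2.imwrite("pics/x.png",cv2.resize(p[250:384,290:440,::-1],(670,600)))
E
```

```text
avg tcp [ 0.5377 -0.3831  0.1446] sd [0.0003 0.0002 0.0006] F [-0.06 -0.08  0.17]
t 43.5 tcp [ 0.5372 -0.3827  0.1437] yaw -9.9 tilt 0.1 J6 -0.57 w 0.0306
turn 0.0004 off_mm [-1.3  0.7 66.9] rows>= 1.3
```

View pics/x.png

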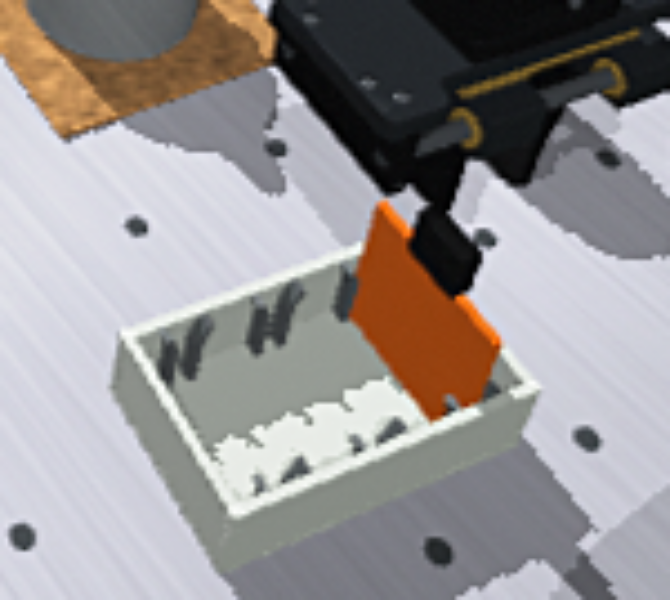

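Call:
step_arm --steps '[{"offset": [-0.001,0.0005,0.02],"turn": 0},{"offset": [0,0,0.025],"turn": 0},{"offset": [0,0,0.015],"turn": 0},{"offset": [0,0,0.006],"turn": 0},{"offset": [0,0,0],"turn": 0},{"offset": [0,0,0],"turn": 0}]'

```text
t: 44.2
tcp_pos: [0.5362, -0.3832, 0.0775]
tool_rot: [0.996, -0.086, 0.001, 0.0]
contact_force: [-0.4, -0.1, 0.1]
gripper_width: 0.0305
```

Call:
step_arm --steps '[{"offset": [0,0,0],"turn": 0},{"offset": [0,0,0],"turn": 0},{"offset": [0,0,0],"turn": 0},{"offset": [0,0,0],"turn": 0},{"offset": [0,0,0],"turn": 0}]' --claw 0

```text
t: 44.7
tcp_pos: [0.5361, -0.383, 0.0772]
tool_rot: [0.996, -0.086, 0.001, 0.0]
contact_force: [0.1, 0.2, 2.7]
gripper_width: 0.0117
```

Call:
step_arm --steps '[{"offset": [0,0,-0.02],"turn": 0},{"offset": [0,0,-0.03],"turn": 0},{"offset": [0,0,-0.04],"turn": 0},{"offset": [0,0,-0.04],"turn": 0},{"offset": [0,0,-0.04],"turn": 0},{"offset": [0,0,0],"turn": -0.079},{"offset": [0,0,0],"turn": -0.078}]'

```text
t: 45.4
tcp_pos: [0.5363, -0.3833, 0.2489]
tool_rot: [1.0, -0.006, 0.001, 0.001]
contact_force: [0.2, 1.1, -1.2]
gripper_width: 0.0117
```

```bash
python3 avg.py .597 .1187 .15 -0.9
```

```text
avg tcp [ 0.5355 -0.3826  0.2462] sd [0.0001 0.0001 0.0005] F [ 0.32 -0.09 -0.73]
t 45.8 tcp [ 0.5355 -0.3826  0.246 ] yaw -0.9 tilt 0.05 J6 -0.72 w 0.0117
turn -0.0007 off_mm [  53.6 -502.2   96.2] rows>= 10.3
```

Call:
step_arm --steps '[{"offset": [0.0045,-0.036,0],"turn": 0},{"offset": [0.005,-0.047,0],"turn": 0},{"offset": [0.005,-0.047,0],"turn": 0},{"offset": [0.005,-0.047,0],"turn": 0},{"offset": [0.005,-0.047,0],"turn": 0},{"offset": [0.005,-0.047,0],"turn": 0},{"offset": [0.005,-0.047,0],"turn": 0},{"offset": [0.005,-0.047,0],"turn": 0}]'

```text
t: 46.6
tcp_pos: [0.5808, -0.0165, 0.2466]
tool_rot: [1.0, -0.008, 0.0, 0.0]
contact_force: [-0.1, -0.5, -0.3]
gripper_width: 0.0118
```

Call:
step_arm --steps '[{"offset": [0.005,-0.047,0],"turn": 0},{"offset": [0.005,-0.047,0],"turn": 0},{"offset": [0.003,-0.043,0],"turn": 0},{"offset": [0,0,0.025],"turn": 0},{"offset": [0,0,0.035],"turn": 0},{"offset": [0,0,0.032],"turn": 0},{"offset": [0,0,0],"turn": 0},{"offset": [0,0,0],"turn": 0}]'

```text
t: 47.4
tcp_pos: [0.5957, 0.1184, 0.1545]
tool_rot: [1.0, -0.008, -0.001, 0.0]
contact_force: [-0.0, 0.7, 0.6]
gripper_width: 0.012
```

```bash
python3 avg.py .597 .1187 .145 -0.9;python3 - <<'E'
from h import *
p,d=capture("side")
cv2.imwrite("pics/y.png",cv2.resize(p[150:230,215:300,::-1],(640,600),interpolation=cv2.INTER_CUBIC))
E
```

```text
avg tcp [0.5972 0.1184 0.1566] sd [0.0004 0.     0.0005] F [-0.02 -0.39 -0.38]
t 47.8 tcp [0.5965 0.1184 0.1557] yaw -0.9 tilt 0.1 J6 0.08 w 0.0117
turn 0.0 off_mm [-0.2 -0.3 11.6] rows>= 0.2
```

View pics/y.png

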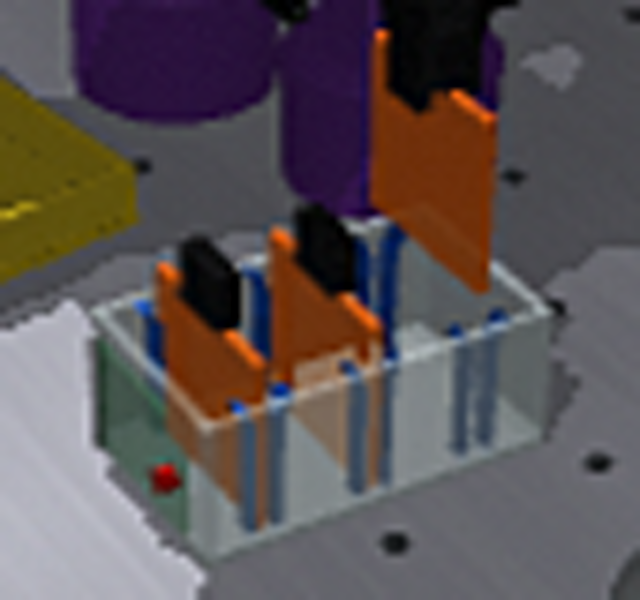

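Call:
step_arm --steps '[{"offset": [0.0005,0,0.006],"turn": 0},{"offset": [0,0,0.006],"turn": 0},{"offset": [0,0,0.004],"turn": 0},{"offset": [0,0,0.004],"turn": 0},{"offset": [0,0,0.004],"turn": 0},{"offset": [0,0,0.004],"turn": 0},{"offset": [0,0,0],"turn": 0}]'

```text
t: 48.55
tcp_pos: [0.5962, 0.1184, 0.1258]
tool_rot: [1.0, -0.008, -0.0, 0.0]
contact_force: [0.8, 0.7, -1.1]
gripper_width: 0.0119
```

```bash
python3 avg.py .597 .1187 .0772 -0.9
```

```text
avg tcp [0.5965 0.1184 0.1267] sd [0.0001 0.     0.0002] F [ 0.21  0.04 -0.56]
t 49.0 tcp [0.5966 0.1184 0.1268] yaw -0.9 tilt 0.02 J6 0.08 w 0.0116
turn 0.0002 off_mm [ 0.5 -0.3 49.5] rows>= 1.0
```

Call:
step_arm --steps '[{"offset": [0.0005,0,0.006],"turn": 0},{"offset": [0,0,0.006],"turn": 0},{"offset": [0,0,0.006],"turn": 0},{"offset": [0,0,0.006],"turn": 0},{"offset": [0,0,0.006],"turn": 0},{"offset": [0,0,0.006],"turn": 0},{"offset": [0,0,0.005],"turn": 0},{"offset": [0,0,0],"turn": 0}]'

```text
t: 49.75
tcp_pos: [0.5967, 0.1184, 0.0846]
tool_rot: [1.0, -0.008, -0.0, 0.0]
contact_force: [0.9, 0.5, -0.8]
gripper_width: 0.0117
```

Call:
step_arm --steps '[{"offset": [0,0,0.003],"turn": 0},{"offset": [0,0,0.003],"turn": 0},{"offset": [0,0,0.001],"turn": 0},{"offset": [0,0,0.001],"turn": 0},{"offset": [0,0,0],"turn": 0},{"offset": [0,0,0],"turn": 0}]'

```text
t: 50.35
tcp_pos: [0.597, 0.1184, 0.0776]
tool_rot: [1.0, -0.008, 0.0, -0.0]
contact_force: [-0.2, -0.9, -0.3]
gripper_width: 0.0119
```

Call:
step_arm --steps '[{"offset": [0,0,0],"turn": 0},{"offset": [0,0,0],"turn": 0},{"offset": [0,0,0],"turn": 0},{"offset": [0,0,0],"turn": 0}]' --claw 0.3

```text
t: 50.75
tcp_pos: [0.597, 0.1184, 0.0776]
tool_rot: [1.0, -0.008, 0.0, -0.0]
contact_force: [0.6, -0.9, -0.0]
gripper_width: 0.0252
```

Call:
step_arm --steps '[{"offset": [0,0,-0.02],"turn": 0},{"offset": [0,0,-0.04],"turn": 0},{"offset": [0,0,-0.05],"turn": 0},{"offset": [0,0,-0.05],"turn": 0},{"offset": [0,0,-0.03],"turn": 0},{"offset": [-0.04,0,0],"turn": 0},{"offset": [-0.045,0,0],"turn": 0},{"offset": [-0.045,0,0],"turn": 0}]'

```text
t: 51.55
tcp_pos: [0.4657, 0.1204, 0.2676]
tool_rot: [1.0, -0.008, 0.0, -0.0]
contact_force: [-0.3, 0.6, 0.2]
gripper_width: 0.0258
```

Call:
step_arm --steps '[{"offset": [0,0.045,0],"turn": 0},{"offset": [0,0.045,0],"turn": 0},{"offset": [0,0.045,0],"turn": 0},{"offset": [0,0.045,0],"turn": 0},{"offset": [0,0.045,0],"turn": 0},{"offset": [0,0.045,0],"turn": 0},{"offset": [0,0.045,0],"turn": 0},{"offset": [0,0.045,0],"turn": 0}]'

```text
t: 52.35
tcp_pos: [0.461, -0.2414, 0.2679]
tool_rot: [1.0, -0.008, 0.0, 0.0]
contact_force: [-0.1, 0.8, 0.1]
gripper_width: 0.0264
```

Run:
```python
from h import *
o=snap("z")
a=o["side"][0][:,:,::-1]
cv2.imwrite("pics/z_crop.png",cv2.resize(a[120:290,140:360],(776,600),interpolation=cv2.INTER_CUBIC))
for n in("side","top"):
    p,d=o[n];P=pts(n,d)
    for x in(.497,.547,.597):
        m=(p.max(2)<60)&(P[...,2]>.07)&(P[...,2]<.13)&(abs(P[...,0]-x)<.022)&(abs(P[...,1]-.118)<.05)
        Q=P[m];Q=Q[Q[:,2]>.1] if len(Q) else Q
        print(n,x,len(Q),rect(Q) if len(Q)>4 else "", np.percentile(Q[:,2],95).round(4) if len(Q) else "")
    m=(p.max(2)-p.min(2)<30)&(P[...,2]>.065)&(P[...,2]<.1)&(abs(P[...,0]-.58)<.08)&(abs(P[...,1]+.118)<.08)
    print(n,"pot",rect(P[m]) if m.sum()>5 else "")
```

```text
side 0.497 47 (array([498.4, 122.4]), array([32.2, 12.3]), 88.5) 0.1126
side 0.547 47 (array([547.8, 119.6]), array([30.8, 12.6]), 84.4) 0.1126
side 0.597 35 (array([597.3, 118.5]), array([30.4, 10.4]), 84.7) 0.1133
side pot (array([ 576.5, -117.5]), array([ 92.1, 105.8]), 33.6)
top 0.497 40 (array([493.1, 119. ]), array([24.9,  9.1]), 88.6) 0.1155
top 0.547 48 (array([544.5, 116.2]), array([11. , 24.5]), 0.4) 0.1134
top 0.597 49 (array([593.5, 116. ]), array([25. , 12.3]), 89.1) 0.1139
top pot (array([ 580.4, -115.4]), array([101.6, 105.5]), 82.4)
```

View pics/z_crop.png

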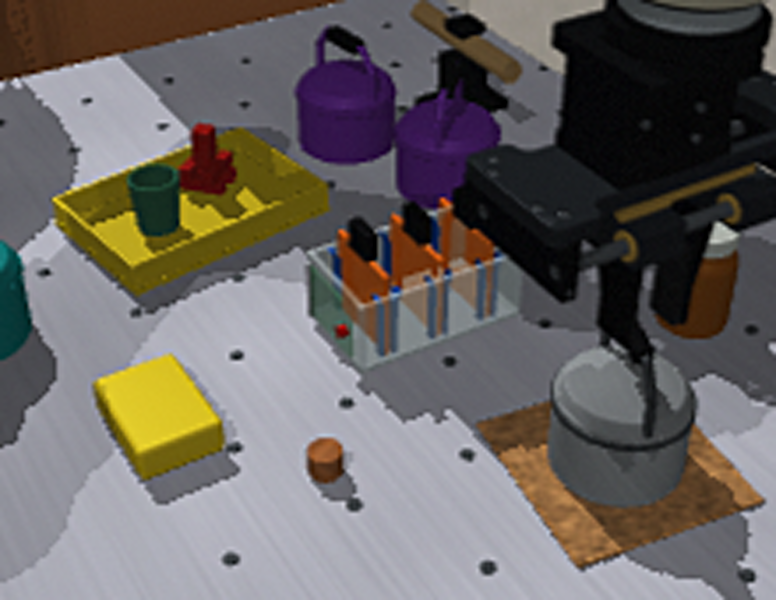

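View pics/z_top.png

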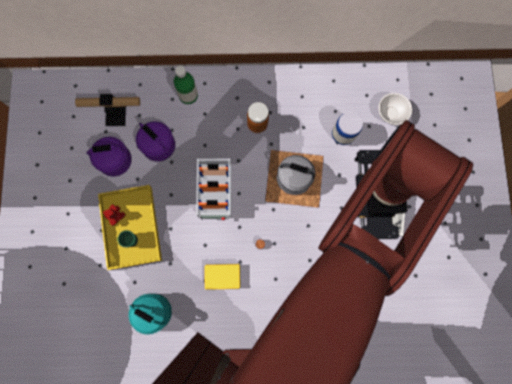

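Everything is in place: three panels in three slots with tab tops at z≈0.113, the pot centred on the mat, and knot and cup in the tray. Handing in.

```bash
python3 -c "
from h import *
print(sign_off())"
```

```text
the job is handed in; nothing more can be done
None
```

I did the whole job in about 52 s and handed it in. My last pictures show everything in place, but `sign_off` gave no verdict.

- **Toys:** the red knot and green cup are in the yellow tray, and there was no bell. Partway through, the knot got knocked a few centimetres toward the tray's +y wall while the arm was away from it. It stayed upright, about 0.03 m off the tray's centre line (limit 0.062), so I left it.
- **Pot:** I lifted it by the handle and set it down slowly and level. It stands upright and released, within about 5 mm of the mat's centre.
- **Panels:** all three went into the cube, one per slot, and no force above about 2 N showed in any reading. Each is upright, with its tab top at 0.113–0.115 m, where 0.111 m is expected for fully home.
- **Other things on the shelf:** the jar, tin and bead look unmoved in the last pictures; I didn't measure them again.

**Disagreement:** the two cameras differed by about 3–5 mm in x and 2–3 mm in y. To place the panels, I checked both cameras against the first panel once it was in the gripper, which put the true position between them and closer to the side camera.

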